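Load resistor blocks into a clamped circuit board

ROBOT

A 7-joint arm with a two-finger parallel gripper is mounted at the origin on the work surface. World frame = base frame: x ahead of the robot, y to its left, z up, the work surface at z = 0. Lengths are in m, angles in rad, forces in N, time in s.
With the tool pointing down it reaches from about 0.4 to 0.925 m from the base axis. Payload 4.1 kg.
Tool frame: the origin (TCP) lies midway between the tips of the shut fingers; the grasp point (between the pads) lies grasp_offset behind it (grasp_offset is the distance from the TCP to the grasp point, in m); z points along the fingers, y is the line along which they close (so a half turn about z gives the same grasp; the last joint's range is limited). The gripper opens to 85 mm and grips with 20 to 120 N. Pads are 22 mm wide; open, the fingers measure 114 mm over their backs; the gripper's body (76 mm by 85 mm) begins 54 mm behind the grasp point. The pads swing forward as they close: fully open they stand 13 mm farther back than shut.
Start: joints at [-1.439, 0.398, 0.045, 1.537, -0.019, 1.207, -0.051], TCP at [0.149, 0.633, 0.231] pointing down, gripper open.
Joint ranges: [-2.82, 2.82], [-0.49, 2.23], [-1.37, 1.46], [0, 2.46], [-1.36, 4.5], [0.23, 2], [-2.94, 2.94]. Speed limits (rad/s): [2.57, 2.57, 3.14, 3.14, 3.14, 3.14, 3.14].

INTERFACE

Orientations are given as a unit quaternion [w, x, y, z].
In Python, from bench import * gives the robot as it stands. The module is installed in compiled form; this text tells all that it offers.
- The arm moves only by the shell command python3 -m crank 'ROWS' [FORCE]. ROWS is JSON, a list that holds one entry, the list of rows, each a list of 7 numbers: the shift along the tool's x, y, z in units of 50 cm (1.0 is 50 cm), then the turn, a rotation vector about the tool's x, y, z in units of 1.5 rad (1.0 is 1.5 rad), then the opening, from -1 (shut) to 1 (fully open). In form: [[[tx, ty, tz, wx, wy, wz, claw], ...]]. A call has 1 to 10 rows; each row is the pose to reach, as a shift and turn from the pose commanded when the call began, along the tool's axes at that moment; what a row does not reach only later rows make up. A row lasts 1/8 s, in which the tool goes at most 62.5 mm and 10.7 degrees, less where a joint would pass 70% of its speed; a pose out of reach is approached as far as the arm can. A call with a number of a shift or a turn outside -1 to 1 is refused whole. A call with a gripper value outside its range is refused whole. The fingers move at their own pace and stop on an object; FORCE is the grip in N (left out, the last holds). Time passes only in rows, so rows that repeat a pose let the fingers close. It gives the time, the measured TCP pose, the force, the opening and the grip force at its end, in the units of the state.
- state(): the state, without advancing time (a new reading comes with each control period).
- get_image(name): name is "side" or "top" or "wrist"; returns a dict with "color" (384x512x3 uint8, blue, green, red), "depth" (384x512 float32, m along the optical axis (not along the pixel's ray), 0 where there is no reading), "fov_y" (degrees; the focal length in pixels is half the picture's height over the tangent of half this angle, whatever the lens; pixels are square), "cx", "cy" (the principal point, pixels), "eye" and "rotation" of the camera in the world. Camera axes: x right, y down, z forward; pixel columns grow to the right and rows downward; lengths in m; the calibration is good to about 2 mm. A picture is of the moment at which its call begins.
- close_job(): hands the job in; it is judged then, once.
The state is a dict: "clock": time; "qpos": joint angles; "joint_velocities": joint speeds; "joint_torque": joint torques, N m; "tcp_pos": TCP position; "orientation": TCP orientation; "contact_force": force on the tool from outside, world axes, zero at the start; "wrist_torque": the same for the moment, N m; "grip_width": opening from 0.0 (shut) to 1.0 (fully open); "finger_force": force on a finger pad.
Only numpy, scipy, OpenCV 4.12 (cv2) and the standard library are available. Lean on these libraries where they do the work, as an engineer would, in place of code of your own. Each camera call takes 0.05 s, during which the arm holds its last target. There are 200 camera calls.

TASK

Clear the stray fuse holder off the circuit board into the grey tray, and swing the toggle clamp over so that it holds the board down in its nest before any resistor block goes in. With the board clamped, drop every resistor block, one to a pocket, fully down into the board's pockets (any pocket will do). When all of them are in, swing the clamp back fully open, leaving the board and blocks seated, and do not shove the toggle switch or the grommet cup about.

Things in the scene. Friction and masses are not known exactly. Their poses are not given: they have to be found in the camera images.
- nest: Fixed aluminium nest on the shelf: plate 12 mm thick, 130 mm (x) by 275 mm (y), with 6 mm high dark steel ledges round the seated circuit board; a narrower tail at its +y end carries a toggle clamp. Origin on the shelf under the middle of the board's six pockets; z up. Its place and yaw vary.
- nest_seat (a point): Point on the nest plate's top (12 mm over the shelf) where the circuit board's origin sits; axes as the nest's.
- board: Green circuit board 108 x 250 x 4 mm, loose in the nest (1.5 mm play), with two rows of three open black pockets, long way along its y. Origin on its underside below the middle of the pockets; axes as the nest's. Pockets are 31 (x) by 65 (y) mm inside, walls 4 mm thick; floors 16 mm, wall tops 26 mm over the shelf. The clamp pad presses on the bare strip at its +y end.
- clamp (a joint): Toggle clamp angle, rad; a rigid L of steel arm and black handle. 0 = open: arm straight up, handle level toward the nest's +y. Growing values swing the arm down toward -y and the handle up; near 1.57 it is shut: arm level, its rubber pad on the board, handle upright. Stops 0 and 1.7. Over-centre near 0.6: past it, either way, its weight carries it to the end. 1 to 4 N moves it.
- clamp_hinge (a point): The clamp's level hinge axis (along x), 50 mm over the shelf, 200 mm from the nest's origin along +y; axes as the nest's. The arm reaches 100 mm from it, the handle 114 mm; both are 14 mm wide (x) and 12 mm thick. The pad is 80 mm from it along the arm, sticking out 34 mm from the arm's middle.
- fuse_holder: Red plastic fuse holder, 72 (x) x 30 (y) x 28 (z) mm, 60 g, origin at its centre. At the start it lies flat across the tops of the board's pocket walls.
- tray: Fixed open grey tray, outside 110 (x) x 120 (y) x 30 (z) mm, 4 mm walls, origin on the shelf under its middle; at different places.
- switch: Bystander: toggle switch with a black body 60 x 34 x 30 mm and a chrome bat, origin at the middle of its underside.
- grommet: Bystander: black rubber grommet cup, 44 mm across, 35 mm high, origin at the middle of its underside.
- block1: Beige ceramic resistor block 60 (x) x 26 x 26 mm, about 80 g, origin at its centre, x along its length; lies on the shelf. Between four and six blocks are there; the others are absent (None).
- block2: Beige ceramic resistor block 60 (x) x 26 x 26 mm, about 80 g, origin at its centre, x along its length; lies on the shelf. Between four and six blocks are there; the others are absent (None).
- block3: Beige ceramic resistor block 60 (x) x 26 x 26 mm, about 80 g, origin at its centre, x along its length; lies on the shelf. Between four and six blocks are there; the others are absent (None).
- block4: Beige ceramic resistor block 60 (x) x 26 x 26 mm, about 80 g, origin at its centre, x along its length; lies on the shelf. Between four and six blocks are there; the others are absent (None).
- block5: Beige ceramic resistor block 60 (x) x 26 x 26 mm, about 80 g, origin at its centre, x along its length; lies on the shelf. Between four and six blocks are there; the others are absent (None).
- block6: Beige ceramic resistor block 60 (x) x 26 x 26 mm, about 80 g, origin at its centre, x along its length; lies on the shelf. Between four and six blocks are there; the others are absent (None).
- pocket1 (a point): Where the centre of a block seated in pocket 1 is: over the middle of that pocket, 13 mm above its floor. Axes as the board's (a seated block lies along y).
- pocket2 (a point): Where the centre of a block seated in pocket 2 is: over the middle of that pocket, 13 mm above its floor. Axes as the board's (a seated block lies along y).
- pocket3 (a point): Where the centre of a block seated in pocket 3 is: over the middle of that pocket, 13 mm above its floor. Axes as the board's (a seated block lies along y).
- pocket4 (a point): Where the centre of a block seated in pocket 4 is: over the middle of that pocket, 13 mm above its floor. Axes as the board's (a seated block lies along y).
- pocket5 (a point): Where the centre of a block seated in pocket 5 is: over the middle of that pocket, 13 mm above its floor. Axes as the board's (a seated block lies along y).
- pocket6 (a point): Where the centre of a block seated in pocket 6 is: over the middle of that pocket, 13 mm above its floor. Axes as the board's (a seated block lies along y).

How it is judged:
By the outcome, as a careful person would: the job done as asked, in the order asked, and still so for the second after the job is handed in, with the robot touching nothing.
Of block1, block2, block3, block4, block5, block6 only 4 to 6 are there at a start; the rules pass over those that are not, and their reading is None.
At some moment in a run one of block1, block2, block3, block4, block5, block6 may be knocked a few centimetres aside while the robot is not near it.
Once in a run the grip may slacken for a moment while it holds something.
It also fails if it takes over 210 s, if anything falls off the work surface, if the arm or the gripper's body presses on something with over 40 N, if the wrist force passes 120 N, or if a joint passes its speed limit or range.

## Working session

There is one attempt and no reset: what is moved stays moved. The work goes in short steps, Python scripts to look and compute and a shell command to move; the robot and the scene stay as the last step left them, time stands still between calls to the robot, and variables do not carry over. Pictures are saved under pics/ and viewed, at most 14 in all, crops included, and the job is handed in when it is done.

```bash
mkdir -p pics; cat > h.py <<'E'
from bench import *
import numpy as np, cv2
from scipy.spatial.transform import Rotation as R
def cam(n):
    d=get_image(n); d['f']=384/2/np.tan(np.radians(d['fov_y'])/2); return d
def cloud(d):
    v,u=np.mgrid[:384,:512]; z=d['depth']
    p=np.stack([(u-d['cx'])/d['f']*z,(v-d['cy'])/d['f']*z,z],-1)
    return p@np.array(d['rotation']).T+np.array(d['eye'])
def ray(d,u,v,z):
    r=np.array(d['rotation'])@np.array([(u-d['cx'])/d['f'],(v-d['cy'])/d['f'],1]); e=np.array(d['eye'])
    return e+r*(z-e[2])/r[2]
E
python3 - <<'E'
from h import *
s=state(); print({k:np.round(v,3) for k,v in s.items()})
import pickle
for n in ['side','top','wrist']:
    d=cam(n); pickle.dump(d,open(f'{n}0.pkl','wb'))
    print(n,np.round(d['eye'],3),np.round(d['rotation'],3).tolist(),d['fov_y'],d['cx'],d['cy'])
    c=d['color']; cv2.imwrite(f'pics/{n}0.png',cv2.resize(c,(796,597),interpolation=cv2.INTER_CUBIC))
try:
    import bench; print([x for x in dir(bench) if not x.startswith('_')])
except Exception as e: print(e)
E
```

```text
{'clock': np.float64(0.0), 'qpos': array([-1.439,  0.399,  0.045,  1.538, -0.019,  1.207, -0.051]), 'joint_velocities': array([-0.   , -0.   ,  0.002,  0.   , -0.001,  0.001, -0.   ]), 'joint_torque': array([-1.0000e-03, -4.7513e+01,  1.3640e+00, -2.5422e+01,  1.1000e-02,
        1.0000e-02, -0.0000e+00]), 'tcp_pos': array([0.149, 0.632, 0.23 ]), 'orientation': array([-0.   ,  0.115,  0.993, -0.001]), 'contact_force': array([-0.516, -0.041, -0.739]), 'wrist_torque': array([-0.007, -0.02 , -0.054]), 'finger_force': np.float64(0.0), 'grip_width': np.float64(1.0)}
side [ 0.119 -0.678  0.714] [-0.422, 0.875, -0.209, 0.111] 51.47391548585926 252.60531709764152 189.60946846650245
top [0.389 0.022 1.231] [-0.034, 0.715, -0.698, 0.032] 50.5385471339211 258.28266922271956 192.42222298625126
wrist [0.076 0.649 0.373] [0.114, 0.775, 0.615, 0.089] 65.41420543756406 252.02774399857532 194.39967950245529
['Unreachable', 'close_job', 'get_image', 'grasp_offset', 'state']
```

```bash
python3 - <<'E'
s=open('h.py').read()
s=s.replace("d['f']=384","d['rotation']=R.from_quat(d['rotation'],scalar_first=True).as_matrix(); d['f']=384")
open('h.py','w').write(s)
E
python3 -c "import bench;print(bench.grasp_offset)"
```

```text
0.0187
```

View pics/top0.png

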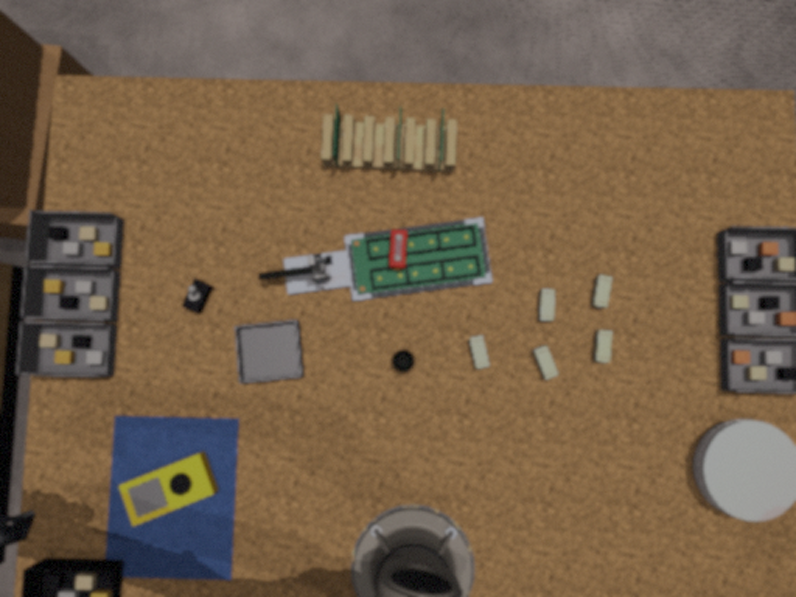

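View pics/side0.png

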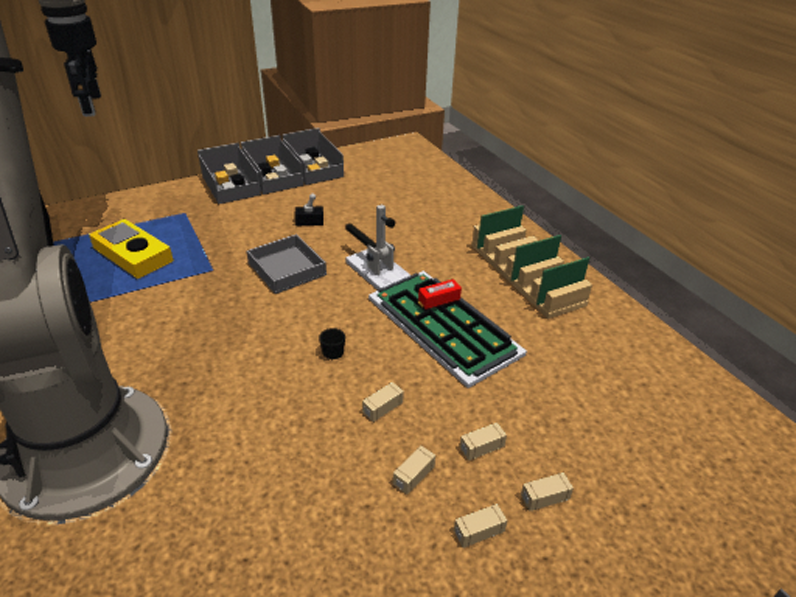

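The top view, on the 796 px scale, shows the nest around (420,260) with the clamp hinge at (318,270) and its handle pointing left toward +y. The red fuse holder is at (398,249), the tray at (270,352), the grommet at (402,361) and the switch at (197,296). Five blocks are at (480,352), (547,304), (545,362), (602,291) and (604,346). The side view confirms this and shows the clamp open.

```bash
cat >> h.py <<'E'
def rects(P,m,minpix=20):
    n,l,st,_=cv2.connectedComponentsWithStats(m.astype(np.uint8))
    o=[]
    for i in range(1,n):
        if st[i,4]<minpix: continue
        p=P[l==i]; (c,wh,a)=cv2.minAreaRect(p[:,:2].astype(np.float32)*1000)
        if wh[0]<wh[1]: a-=90;wh=wh[::-1]
        o.append((np.round(c,1),np.round(wh,1),round((a+90)%180-90,1),np.round(np.percentile(p[:,2],[10,50,95])*1000,1),st[i,4]))
    return o
def hsv(d): return cv2.cvtColor(d['color'],cv2.COLOR_BGR2HSV)
E
python3 - <<'E'
from h import *
for n in ['top','side']:
    d=cam(n); P=cloud(d); H=hsv(d).astype(int); h,s,v=H[...,0],H[...,1],H[...,2]; z=P[...,2]
    X,Y=P[...,0],P[...,1]
    W=(X>.3)&(X<.85)&(abs(Y)<.5)
    print(n,'table z',np.median(z[W]))
    print('beige'); 
    for r in rects(P,W&(z>.018)&(z<.035)&(h>10)&(h<45)&(s>20)&(v>110)&(Y<.05)): print(*r)
    print('red')
    for r in rects(P,W&((h<6)|(h>174))&(s>150)&(z>.03)): print(*r)
    print('green')
    for r in rects(P,W&(h>60)&(h<90)&(s>100)&(z<.04)): print(*r)
    print('all>8mm')
    for r in rects(P,W&(z>.007)): print(*r)
    print('>35mm')
    for r in rects(P,W&(z>.06)): print(*r)
E
```

```text
top table z 0.0002857879792947937
beige
[ 528.3 -355.7] [60.6 27.3] -7.6 [22.2 25.6 30.2] 188
[ 498.8 -249.6] [60.3 27. ] -0.4 [22.3 25.4 29.2] 183
[ 423.6 -358.5] [60.6 28.8] -4.2 [22.3 25.8 29.9] 194
[ 406.5 -121.2] [61.5 26.2] 13.9 [21.6 25.8 29.5] 189
[ 389.1 -248.4] [60.9 27.1] 22.6 [22.4 25.8 29.2] 189
red
[510.5  37.5] [242.2  29.2] 0.2 [50.2 53.3 57.3] 120
green
[628.5 -76.4] [58.1 28. ] -77.9 [12.4 15.8 18.6] 70
[619.1 -11.5] [49.3 25.1] -80.9 [12.3 15.5 18.5] 79
[572.2 101.5] [68.6 66.2] 46.3 [12.5 15.6 20.3] 226
[605.3  77.3] [30.4 27.9] -87.5 [11.9 15.6 20.4] 53
[594.1 -50.9] [136.8  16.7] -80.9 [12.7 15.9 19.6] 179
[571.2 -86.3] [56.6 27.1] -78.7 [13.1 15.9 19.3] 78
[560.9 -22.7] [42.9 27.3] -83.8 [12.2 15.5 20.5] 74
[548.4  54.8] [30.9 22.2] 23.9 [11.5 16.  19. ] 50
all>8mm
[619.7  60.3] [460.5 258.2] 0.0 [11.8 45.8 78.3] 2607
[510.2  71.2] [441.6 253.7] -81.0 [11.1 16.3 57. ] 4847
[ 450.5 -184.8] [427.8  61.3] -65.4 [18.2 25.1 30.2] 214
[434.2 236.6] [433.5  60. ] 70.3 [20.7 29.1 62.2] 275
[ 498.7 -252.9] [60.5 33. ] -1.2 [20.3 25.1 29.1] 208
[409.8 184. ] [315.6 109.9
[... 1372 characters left out ...]
2  83.2] [439.9 133.3] -81.0 [12.1 17.9 62.9] 4420
[804.1  63.3] [263.1  93.3] 89.5 [16.4 48.5 85.6] 2646
[397.7 284.4] [126.6 111.2] -82.6 [ 9.8 21.  30.9] 683
[386.   27.2] [44.  40.6] 66.1 [11.7 26.1 35.7] 264
[ 405.9 -118.2] [62.5 28. ] 14.0 [12.1 25.2 27.7] 356
[ 498.9 -246.5] [61.7 28.4] -2.0 [12.3 25.1 28.1] 411
[ 389.5 -244.6] [62.4 27.1] 22.8 [13.5 25.3 27.7] 441
[ 527.9 -352.9] [62.3 27.8] -9.3 [12.7 25.2 27.4] 500
[ 422.7 -354.5] [61.4 27.4] -5.3 [12.9 25.4 27.7] 553
>35mm
[556.4 181.1] [51.  37.5] -78.3 [ 62.9 106.5 148.7] 247
[805.2 164.1] [89.3 10.6] -1.3 [62.9 75.4 89.3] 205
[804.3  43.5] [91.2  7.7] -0.6 [63.2 75.8 89.3] 226
[803.3 -36.4] [93.3  6.4] -1.5 [62.7 75.8 89.7] 248
```

```bash
cat > p.py <<'E'
# usage: p.py x,y,z,psi_deg ... -> rows relative to the present pose; z of TCP
import sys
from h import *
def plan(T, s=None):
    s=s or state(); p=np.array(s['tcp_pos']); R0=R.from_quat(s['orientation'],scalar_first=True)
    for x,y,z,a in T:
        a=np.radians(a); M=np.array([[-np.sin(a),np.cos(a),0],[np.cos(a),np.sin(a),0],[0,0,-1]]).T
        w=(R0.inv()*R.from_matrix(M)).as_rotvec()/1.5; t=R0.inv().apply(np.array([x,y,z])-p)/.5
        n=max(np.linalg.norm(t)*.5/.0625,np.linalg.norm(w)*1.5/np.radians(10.7))
        print((x,y,z),np.round(t,4).tolist(),np.round(w,3).tolist(),'rows',round(n,1))
if __name__=='__main__':
    s=state(); print('tcp',np.round(s['tcp_pos'],4),'F',np.round(s['contact_force'],1),'w',round(float(s['grip_width']),3),'ff',round(float(s['finger_force']),1),'t',round(float(s['clock']),1),'q7',round(float(s['qpos'][6]),2))
    plan([tuple(map(float,a.split(','))) for a in sys.argv[1:]],s)
E
python3 p.py .53,.02,.30,95
```

```text
tcp [0.1486 0.6325 0.2308] F [-0.6 -0.3 -0.7] w 0.998 ff 0.0 t 0.2 q7 -0.05
(0.53, 0.02, 0.3) [-1.0227, -1.0182, -0.1374] [-0.001, -0.0, -0.212] rows 11.6
```

```bash
python3 -m crank '[[[-0.5,-0.5,-0.14,0,0,-0.1,1],[-0.5,-0.5,-0.14,0,0,-0.1,1],[-0.5,-0.5,-0.14,0,0,-0.1,1],[-0.5,-0.5,-0.14,0,0,-0.1,1],[-0.5,-0.5,-0.14,0,0,-0.1,1],[-0.5,-0.5,-0.14,0,0,-0.1,1],[-0.5,-0.5,-0.14,0,0,-0.1,1]]]'; python3 p.py .53,.02,.30,95
```

```text
clock: 1.12
tcp_pos: [0.3378, 0.3288, 0.3024]
orientation: [0.001, 0.044, 0.999, 0.001]
contact_force: [-0.7, 0.1, -0.3]
grip_width: 1.0
finger_force: 0.0
tcp [0.3378 0.3288 0.3024] F [-0.7  0.1 -0.3] w 1.0 ff 0.0 t 1.1 q7 0.62
(0.53, 0.02, 0.3) [-0.4378, -0.5809, 0.0048] [0.001, 0.001, -0.117] rows 5.8
```

```bash
python3 -m crank '[[[-0.44,-0.58,0,0,0,-0.117,1],[-0.44,-0.58,0,0,0,-0.117,1],[-0.44,-0.58,0,0,0,-0.117,1],[-0.44,-0.58,0,0,0,-0.117,1],[-0.44,-0.58,0,0,0,-0.117,1],[-0.44,-0.58,0,0,0,-0.117,1],[-0.44,-0.58,0,0,0,-0.117,1],[-0.44,-0.58,0,0,0,-0.117,1]]]'; cat > look.py <<'E'
import sys
from h import *
d=cam('wrist'); P=cloud(d); H=hsv(d).astype(int); h,s,v=H[...,0],H[...,1],H[...,2]; z=P[...,2]
print('eye',np.round(d['eye'],3),'fwd',np.round(d['rotation'][:,2],2),'tcp',np.round(state()['tcp_pos'],4))
cv2.imwrite(f'pics/{sys.argv[1]}.png',cv2.resize(d['color'],(796,597),interpolation=cv2.INTER_CUBIC))
np.savez(f'{sys.argv[1]}.npz',P=P,c=d['color'],e=d['eye'],r=d['rotation'],k=[d['f'],d['cx'],d['cy']])
print('red'); [print(*r) for r in rects(P,((h<6)|(h>174))&(s>120)&(z>.03)&(z<.1)&(P[...,0]<.75),80)]
print('redtop'); [print(*r) for r in rects(P,((h<6)|(h>174))&(s>120)&(z>.049)&(z<.1)&(P[...,0]<.75),80)]
print('green'); [print(*r) for r in rects(P,(h>55)&(h<95)&(s>90)&(z>.008)&(z<.03)&(P[...,0]<.75),200)]
print('block'); [print(*r) for r in rects(P,(h>10)&(h<48)&(s>20)&(v>100)&(z>.021)&(z<.06)&(P[...,0]<.75),300)]
E
python3 look.py w1
```

```text
clock: 2.12
tcp_pos: [0.5305, 0.0272, 0.3007]
orientation: [-0.001, -0.048, 0.999, 0.0]
contact_force: [0.5, 0.7, 0.3]
grip_width: 0.995
finger_force: 0.0
eye [0.456 0.02  0.444] fwd [ 0.28  0.03 -0.96] tcp [0.5303 0.0278 0.3008]
red
[596.9  41. ] [71.8 29.8] -2.1 [51.  54.2 55.6] 777
redtop
[597.1  41. ] [71.5 29.8] -2.1 [52.9 54.2 55.7] 711
green
[583.7  -0.8] [248.9 104.4] -81.6 [15.5 16.5 17.9] 2834
[547.1  55.9] [63.3 29. ] -84.3 [15.4 16.5 17.8] 633
[559.1 -12.8] [63.6 28.9] -81.3 [15.5 16.6 18. ] 692
[569.9 -82.3] [61.8 28.9] -81.0 [15.5 16.6 18.1] 675
[604.  79.] [35.3 28.1] -83.1 [15.5 16.5 17.9] 342
[617.4  -5.6] [59.3 27.9] -80.7 [15.4 16.5 18.1] 530
[628.  -72.9] [62.1 28.4] -80.8 [15.5 16.6 18.1] 589
block
[ 389.7 -244.6] [60.7 27.6] 21.4 [25.2 26.6 28. ] 1207
[ 406.5 -117.8] [61.  26.7] 14.3 [25.3 26.6 28. ] 1095
[ 499.2 -247.1] [60.  27.7] -1.4 [25.4 26.6 27.9] 922
```

View pics/w1.png

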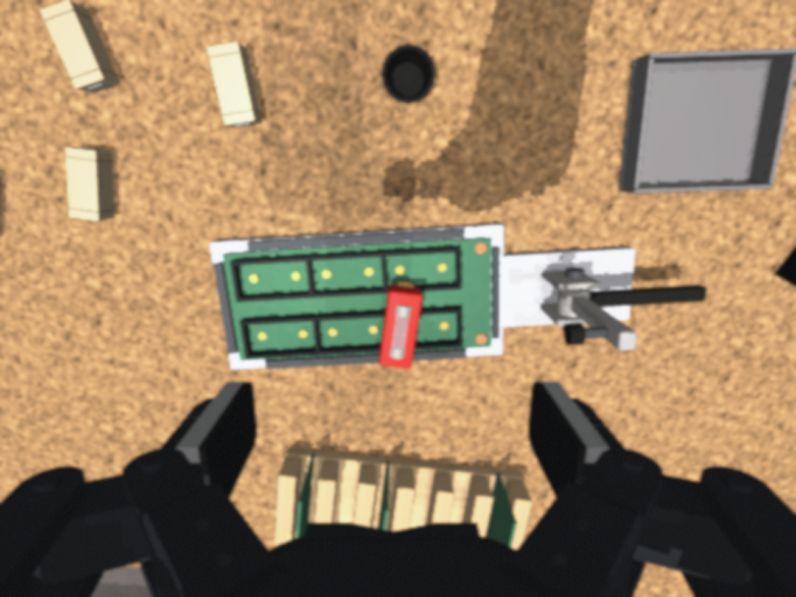

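The wrist view, on the 796 px scale, shows the fuse holder at (402,326) across the middle of the +y pockets. The clamp hinge is at (575,295) with its arm tip at (625,340), and the tray is at (710,120). The depths agree with the side camera.

```bash
python3 p.py .597,.041,.10,88 .597,.041,.032,88
```

```text
tcp [0.5303 0.0278 0.3008] F [ 0.7  0.3 -0.6] w 1.0 ff 0.0 t 2.2 q7 1.63
(0.597, 0.041, 0.1) [-0.1357, 0.0127, 0.4015] [0.001, -0.001, 0.089] rows 3.4
(0.597, 0.041, 0.032) [-0.1359, 0.0125, 0.5375] [0.001, -0.001, 0.089] rows 4.4
```

```bash
python3 -m crank '[[[-0.136,0.0125,0.4,0,0,0.089,1],[-0.136,0.0125,0.4,0,0,0.089,1],[-0.136,0.0125,0.4,0,0,0.089,1],[-0.136,0.0125,0.4,0,0,0.089,1],[-0.136,0.0125,0.4,0,0,0.089,1],[-0.136,0.0125,0.47,0,0,0.089,1],[-0.136,0.0125,0.5375,0,0,0.089,1],[-0.136,0.0125,0.5375,0,0,0.089,1]]]'; python3 -m crank '[[[0,0,0,0,0,0,-1],[0,0,0,0,0,0,-1],[0,0,0,0,0,0,-1],[0,0,0,0,0,0,-1],[0,0,0,0,0,0,-1],[0,0,0,0,0,0,-1]]]' 50;  python3 - <<'E'
from h import *
d=np.load('w1.npz'); P=d['P'];c=d['c']
# tray: grey walls z~30 world region
H=cv2.cvtColor(c,cv2.COLOR_BGR2HSV); 
m=(P[...,2]>.024)&(P[...,2]<.036)&(P[...,0]<.5)&(P[...,1]>.1)
p=P[m]; print(cv2.minAreaRect(p[:,:2].astype(np.float32)*1000))
E
python3 p.py
```

```text
clock: 3.18
tcp_pos: [0.5962, 0.0396, 0.0321]
orientation: [-0.002, 0.018, 1.0, 0.0]
contact_force: [-0.3, 0.4, 0.4]
grip_width: 1.002
finger_force: 0.0
clock: 3.92
tcp_pos: [0.599, 0.0384, 0.034]
orientation: [0.001, 0.019, 1.0, 0.0]
contact_force: [-0.9, 0.6, 6.1]
grip_width: 0.337
finger_force: 50.7
((397.3951416015625, 283.6020202636719), (110.57599639892578, 121.75791931152344), 7.535201072692871)
tcp [0.599  0.0384 0.034 ] F [-0.9  0.6  6.1] w 0.337 ff 50.7 t 3.9 q7 1.7
```

```bash
python3 p.py .599,.0384,.21,88 .397,.284,.21,96 .397,.284,.018,96
```

```text
tcp [0.599  0.0384 0.034 ] F [-0.9  0.6  6.1] w 0.337 ff 50.7 t 3.9 q7 1.7
(0.599, 0.0384, 0.21) [-0.0007, 0.0004, -0.352] [0.001, 0.001, -0.003] rows 2.8
(0.397, 0.284, 0.21) [0.422, 0.4756, -0.3524] [0.001, 0.001, -0.096] rows 5.8
(0.397, 0.284, 0.018) [0.4228, 0.4753, 0.0316] [0.001, 0.001, -0.096] rows 5.1
```

```bash
python3 -m crank '[[[0,0,-0.1,0,0,0,-1],[0,0,-0.225,0,0,0,-1],[0,0,-0.35,0,0,0,-1],[0.42,0.475,-0.35,0,0,-0.096,-1],[0.42,0.475,-0.35,0,0,-0.096,-1],[0.42,0.475,-0.35,0,0,-0.096,-1],[0.42,0.475,-0.35,0,0,-0.096,-1],[0.42,0.475,-0.35,0,0,-0.096,-1],[0.42,0.475,-0.35,0,0,-0.096,-1],[0.42,0.475,-0.35,0,0,-0.096,-1]]]'; python3 p.py .397,.284,.018,96
```

```text
clock: 5.18
tcp_pos: [0.3972, 0.2832, 0.2075]
orientation: [0.0, -0.053, 0.999, -0.0]
contact_force: [0.8, -1.3, -0.2]
grip_width: 0.341
finger_force: 55.9
tcp [0.3972 0.2832 0.2075] F [ 0.8 -1.3 -0.2] w 0.341 ff 55.9 t 5.2 q7 1.03
(0.397, 0.284, 0.018) [0.0004, 0.0018, 0.3791] [-0.0, 0.0, 0.001] rows 3.0
```

```bash
python3 -m crank '[[[0,0,0.12,0,0,0,-1],[0,0,0.24,0,0,0,-1],[0,0,0.33,0,0,0,-1],[0,0,0.375,0,0,0,-1],[0,0,0.375,0,0,0,-1],[0,0,0.375,0,0,0,0.1],[0,0,0.375,0,0,0,0.1],[0,0,0.375,0,0,0,0.1]]]'; python3 -m crank '[[[0,0,-0.1,0,0,0,0.1],[0,0,-0.2,0,0,0,-1],[0,0,-0.3,0,0,0,-1],[0,0,-0.4,0,0,0,-1],[0,0,-0.4,0,0,0,-1],[0,0,-0.4,0,0,0,-1]]]' 30;  python3 - <<'E'
from h import *
d=cam('top');P=cloud(d);H=hsv(d).astype(int); h,s,v=H[...,0],H[...,1],H[...,2]; z=P[...,2];Y=P[...,1];X=P[...,0]
for r in rects(P,((h<6)|(h>174))&(s>120)&(X>.2)&(X<.7)&(abs(Y)<.5)): print(*r)
d=np.load('w1.npz'); P=d['P']; X,Y,z=P[...,0],P[...,1],P[...,2]
m=(Y>.12)&(X>.5)&(X<.7)&(z>.07)&(z<.2)
for lo in np.arange(.07,.16,.01):
    q=P[m&(z>lo)&(z<lo+.01)]
    if len(q): print(round(lo,2),len(q),np.round(np.percentile(q[:,0],[2,50,98])*1e3),np.round(np.percentile(q[:,1],[2,50,98])*1e3))
m=(Y>.2)&(X>.45)&(X<.7)&(z>.045)&(z<.065)
print(rects(P,m))
d=cam('side');P=cloud(d); X,Y,z=P[...,0],P[...,1],P[...,2]
m=(Y>.1)&(Y<.4)&(X>.48)&(X<.65)
for lo in np.arange(.03,.16,.01):
    q=P[m&(z>lo)&(z<lo+.01)]
    if len(q): print('side',round(lo,2),len(q),np.round(np.percentile(q[:,0],[2,50,98])*1e3),np.round(np.percentile(q[:,1],[2,50,98])*1e3))
E
python3 p.py
```

```text
clock: 6.18
tcp_pos: [0.3979, 0.2841, 0.0211]
orientation: [0.001, -0.053, 0.999, 0.001]
contact_force: [-0.5, -0.2, 0.4]
grip_width: 0.549
finger_force: 0.0
clock: 6.92
tcp_pos: [0.3968, 0.2834, 0.22]
orientation: [-0.0, -0.053, 0.999, 0.0]
contact_force: [1.2, -0.4, 0.3]
grip_width: 0.001
finger_force: 0.0
[398.2 257.7] [70.6 68.4] 3.2 [27.5 31.  36.4] 151
0.07 50 [548. 551. 561.] [183. 185. 193.]
0.08 54 [547. 551. 562.] [183. 185. 193.]
0.09 53 [548. 551. 561.] [183. 184. 192.]
0.1 63 [548. 551. 561.] [183. 185. 193.]
0.11 51 [548. 550. 558.] [183. 184. 193.]
0.12 84 [547. 552. 566.] [155. 184. 193.]
0.13 322 [548. 556. 565.] [156. 169. 191.]
0.14 140 [548. 553. 562.] [183. 186. 195.]
0.15 69 [550. 554. 560.] [184. 189. 195.]
[(array([536.6, 202.4]), array([5.9, 4. ]), -1.6, array([47. , 62.2, 64.5]), np.int32(22)), (array([544.8, 251.5]), array([102.4,  14.1]), -81.0, array([52.8, 56. , 57.6]), np.int32(811))]
side 0.03 28 [534. 541. 574.] [170. 180. 197.]
side 0.04 52 [528. 541. 575.] [171. 182. 288.]
side 0.05 172 [528. 543. 574.] [172. 221. 297.]
side 0.06 59 [536. 553. 578.] [174. 187. 203.]
side 0.07 18 [548. 552. 563.] [184. 187. 192.]
side 0.08 13 [548. 554. 563.] [184. 186. 194.]
side 0.09 20 [548. 554. 562.] [184. 186. 191.]
side 0.1 17 [548. 552. 561.] [184. 186. 192.]
side 0.11 19 [548. 555. 563.] [184. 187. 193.]
side 0.12 22 [548. 554. 567.] [156. 181. 192.]
side 0.13 46 [548. 556. 565.] [156. 175. 192.]
side 0.14 24 [548. 555. 562.] [171. 186. 195.]
side 0.15 5 [548. 550. 558.] [186. 190. 194.]
tcp [0.3963 0.2829 0.2188] F [0.2 0.2 0.9] w -0.001 ff 0.0 t 7.0 q7 1.03
```

```bash
python3 p.py .5475,.234,.22,99 .5475,.234,.115,99 .5625,.140,.115,99
```

```text
tcp [0.3963 0.2829 0.2188] F [0.2 0.2 0.9] w -0.001 ff 0.0 t 7.0 q7 1.03
(0.5475, 0.234, 0.22) [-0.2904, -0.1291, -0.0027] [-0.001, -0.001, -0.034] rows 2.5
(0.5475, 0.234, 0.115) [-0.2908, -0.1288, 0.2073] [-0.001, -0.001, -0.034] rows 3.0
(0.5625, 0.14, 0.115) [-0.3008, -0.3189, 0.2075] [-0.001, -0.001, -0.034] rows 3.9
```

```bash
python3 -m crank '[[[-0.29,-0.128,0,0,0,-0.034,-1],[-0.29,-0.128,0,0,0,-0.034,-1],[-0.29,-0.128,0,0,0,-0.034,-1],[-0.29,-0.128,0,0,0,-0.034,-1],[-0.29,-0.128,0.1,0,0,-0.034,-1],[-0.29,-0.128,0.2075,0,0,-0.034,-1],[-0.29,-0.128,0.2075,0,0,-0.034,-1]]]'; python3 -m crank '[[[0,-0.03,0,0,0,0,-1],[0,-0.06,0,0,0,0,-1],[0,-0.085,0,0,0,0,-1],[0,-0.11,0,0,0,0,-1],[0,-0.135,0,0,0,0,-1],[0,-0.16,0,0,0,0,-1],[0,-0.185,0,0,0,0,-1],[0,-0.2,0,0,0,0,-1],[0,-0.2,0,0,0,0,-1],[0,-0.2,0,0,0,0,-1]]]'; cat > clamp.py <<'E'
from h import *
d=cam('side');P=cloud(d); X,Y,z=P[...,0],P[...,1],P[...,2]
m=(Y>.02)&(Y<.4)&(X>.5)&(X<.6)
for lo in np.arange(.03,.18,.01):
    q=P[m&(z>lo)&(z<lo+.01)]
    if len(q): print(round(lo,2),len(q),np.round(np.percentile(q[:,0],[2,50,98])*1e3),np.round(np.percentile(q[:,1],[2,50,98])*1e3))
E
python3 clamp.py; python3 p.py
```

```text
clock: 7.9
tcp_pos: [0.5429, 0.2345, 0.1116]
orientation: [-0.006, -0.079, 0.997, -0.002]
contact_force: [-0.9, 0.4, 0.0]
grip_width: 0.002
finger_force: 0.0
clock: 9.15
tcp_pos: [0.5637, 0.1369, 0.1163]
orientation: [0.0, -0.078, 0.997, 0.0]
contact_force: [-0.5, 0.6, 0.9]
grip_width: -0.0
finger_force: 0.0
0.03 25 [536. 542. 574.] [171. 181. 193.]
0.04 28 [528. 539. 573.] [171. 179. 198.]
0.05 57 [527. 539. 583.] [102. 183. 206.]
0.06 111 [536. 556. 573.] [100. 184. 205.]
0.07 57 [548. 557. 569.] [108. 155. 204.]
0.08 42 [546. 559. 569.] [110. 143. 208.]
0.09 52 [545. 562. 574.] [100. 115. 212.]
0.1 20 [544. 549. 561.] [143. 212. 224.]
0.11 27 [544. 549. 571.] [133. 218. 227.]
0.12 45 [542. 553. 568.] [125. 140. 228.]
0.13 51 [542. 552. 570.] [124. 136. 234.]
0.14 57 [541. 553. 571.] [122. 139. 243.]
0.15 26 [542. 552. 559.] [122. 140. 242.]
0.16 56 [545. 553. 576.] [105. 129. 165.]
0.17 64 [545. 552. 579.] [ 96. 130. 173.]
tcp [0.5636 0.137  0.1162] F [ 0.1 -0.7 -0.2] w 0.003 ff 0.0 t 9.2 q7 1.64
```

```bash
python3 -m crank '[[[0,0,-0.12,0,0,0,-1],[0,0,-0.25,0,0,0,-1],[0,0,-0.37,0,0,0,1],[0,0,-0.37,0,0,0,1]]]';python3 clamp.py|grep -v '^0.1[67]'; python3 p.py .45,-.22,.3,9
```

```text
clock: 9.7
tcp_pos: [0.5669, 0.1372, 0.3072]
orientation: [0.006, -0.078, 0.997, 0.002]
contact_force: [0.0, 0.1, -0.1]
grip_width: 0.421
finger_force: 0.0
0.03 20 [535. 540. 568.] [107. 175. 201.]
0.04 55 [528. 553. 575.] [ 93. 173. 194.]
0.05 180 [528. 561. 579.] [ 92. 155. 198.]
0.06 60 [536. 552. 576.] [173. 186. 203.]
0.07 19 [548. 554. 563.] [184. 187. 192.]
0.08 17 [549. 552. 563.] [183. 187. 194.]
0.09 18 [549. 553. 563.] [182. 186. 194.]
0.1 16 [549. 553. 563.] [183. 186. 192.]
0.11 19 [548. 554. 561.] [183. 185. 194.]
0.12 19 [549. 554. 562.] [182. 187. 194.]
0.13 17 [548. 552. 562.] [182. 186. 194.]
0.14 19 [547. 551. 562.] [182. 187. 192.]
0.15 19 [548. 553. 562.] [182. 187. 191.]
tcp [0.565  0.1371 0.3039] F [ 0.7 -0.2 -0.9] w 0.508 ff 0.0 t 9.8 q7 1.55
(0.45, -0.22, 0.3) [0.3389, -0.6694, 0.0049] [0.004, 0.002, 1.047] rows 8.4
```

```bash
python3 -m crank '[[[0.34,-0.67,0,0,0,1,1],[0.34,-0.67,0,0,0,1,1],[0.34,-0.67,0,0,0,1,1],[0.34,-0.67,0,0,0,1,1],[0.34,-0.67,0,0,0,1,1],[0.34,-0.67,0,0,0,1,1],[0.34,-0.67,0,0,0,1,1],[0.34,-0.67,0,0,0,1,1],[0.34,-0.67,0,0,0,1,1],[0.34,-0.67,0,0,0,1,1]]]';python3 look.py w2;python3 p.py .406,-.118,.12,-75.7 .406,-.118,.013,-75.7 
```

```text
clock: 11.0
tcp_pos: [0.4477, -0.2204, 0.3004]
orientation: [-0.001, 0.621, 0.784, -0.0]
contact_force: [0.0, 0.3, -0.5]
grip_width: 1.001
finger_force: 0.0
eye [ 0.43  -0.15   0.444] fwd [ 0.06 -0.28 -0.96] tcp [ 0.4477 -0.2205  0.3007]
red
redtop
green
[590.3 -53.2] [138.1 104. ] -78.8 [15.4 16.5 18.3] 2197
[558.5 -16.3] [53.7 32.7] -82.0 [15.4 16.5 18.2] 893
[615.5  -5.3] [57.2 33.3] -80.5 [15.4 16.5 18.2] 916
[568.6 -80.4] [64.4 32.2] -81.2 [15.5 16.5 18.1] 947
[626.  -71.3] [64.4 33.1] -80.8 [15.4 16.5 18.2] 901
block
[ 405.7 -118.8] [59.6 25.9] 13.3 [25.4 26.6 27.9] 985
[ 390.1 -245.6] [60.3 26.5] 22.2 [25.4 26.5 28. ] 787
[ 499.7 -247.9] [60.1 26.7] -2.4 [25.3 26.5 27.7] 751
[ 423.6 -355. ] [60.  26.9] -5.7 [25.2 26.6 28. ] 655
[ 528.5 -353.8] [59.9 27.2] -9.2 [25.  26.5 27.8] 638
tcp [ 0.4477 -0.2205  0.3007] F [ 0.4 -0.3  1. ] w 1.0 ff 0.0 t 11.1 q7 0.71
(0.406, -0.118, 0.12) [0.2184, -0.0342, 0.3615] [-0.001, 0.0, 1.034] rows 8.3
(0.406, -0.118, 0.013) [0.2183, -0.034, 0.5755] [-0.001, 0.0, 1.034] rows 8.3
```

View pics/w2.png

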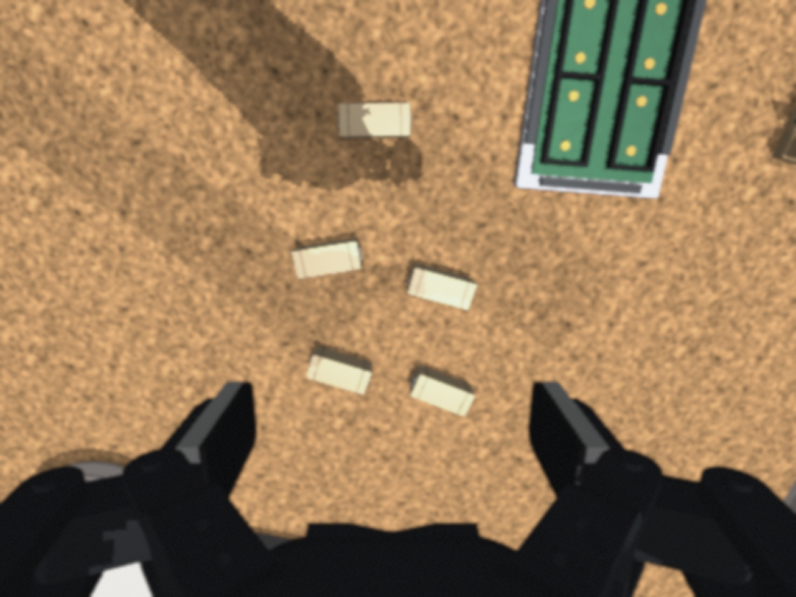

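The blocks are still where they were, at (374,119), (327,259), (442,288), (339,373) and (443,395). The −y pockets are at about (570,120) and (636,125). I'll take one look from straight above the pockets for the fit.

```bash
python3 p.py .598,-.08,.22,9
```

```text
tcp [ 0.4477 -0.2205  0.3007] F [ 0.4 -0.3  1. ] w 1.0 ff 0.0 t 11.1 q7 0.71
(0.598, -0.08, 0.22) [0.205, 0.3568, 0.161] [-0.001, -0.0, 0.049] rows 3.5
```

```bash
python3 -m crank '[[[0.205,0.357,0.16,0,0,0.049,1],[0.205,0.357,0.16,0,0,0.049,1],[0.205,0.357,0.16,0,0,0.049,1],[0.205,0.357,0.16,0,0,0.049,1],[0.205,0.357,0.16,0,0,0.049,1],[0.205,0.357,0.16,0,0,0.049,1],[0.205,0.357,0.16,0,0,0.049,1]]]';python3 look.py w3 | grep -v block; python3 - <<'E'
from h import *
d=np.load('w3.npz');c=d['c'];P=d['P'];g=c.max(-1)
# black wall tops, z ~26
m=(g<60)&(P[...,2]>.0235)&(P[...,2]<.03)
for r in rects(P,m,100): print(*r)
E
```

```text
clock: 11.92
tcp_pos: [0.5982, -0.0826, 0.2221]
orientation: [0.0, 0.652, 0.759, 0.0]
contact_force: [-0.0, 0.2, 0.2]
grip_width: 1.003
finger_force: 0.0
eye [ 0.585 -0.011  0.365] fwd [ 0.04 -0.28 -0.96] tcp [ 0.5983 -0.0824  0.2221]
red
redtop
green
[546.6  55.2] [62.8 30. ] -81.1 [15.5 16.5 18. ] 1696
[588.3 -15.4] [214.8 102.6] -81.7 [15.6 16.6 17.9] 3541
[604.9  64.8] [62. 30.] -80.5 [15.5 16.5 17.8] 1660
[557.6 -12.8] [64.9 30.3] -80.7 [15.6 16.6 18.1] 1453
[615.3  -3.6] [65.3 30.5] -79.9 [15.5 16.5 17.8] 1428
[568.1 -81.6] [64.1 30. ] -81.9 [15.6 16.6 18. ] 1183
[625.9 -71.7] [66.3 30.8] -79.5 [15.6 16.6 17.9] 1187
[ 407.  -118.5] [61.5 26.2] 13.9 [25.3 26.5 27.8] 1192
[ 390.8 -245.3] [60.3 26.7] 22.7 [24.9 26.6 27.9] 950
[ 517.9 -248. ] [27.1 24.7] 85.7 [25.  26.6 27.8] 354
[558.1 -16.2] [200.7  38.3] -81.0 [25.3 26.5 27.7] 1056
[586.   62.7] [53.7  1.1] -80.6 [25.6 26.4 27.7] 104
[606.8  44.8] [95.6 35.8] -81.7 [25.1 26.4 27.6] 267
[378.5  27.6] [34. 20.] 76.3 [24.6 27.  29.8] 213
[606.6 -34.3] [46.5 33.5] -34.7 [25.6 26.5 27.7] 181
```

View pics/w3.png

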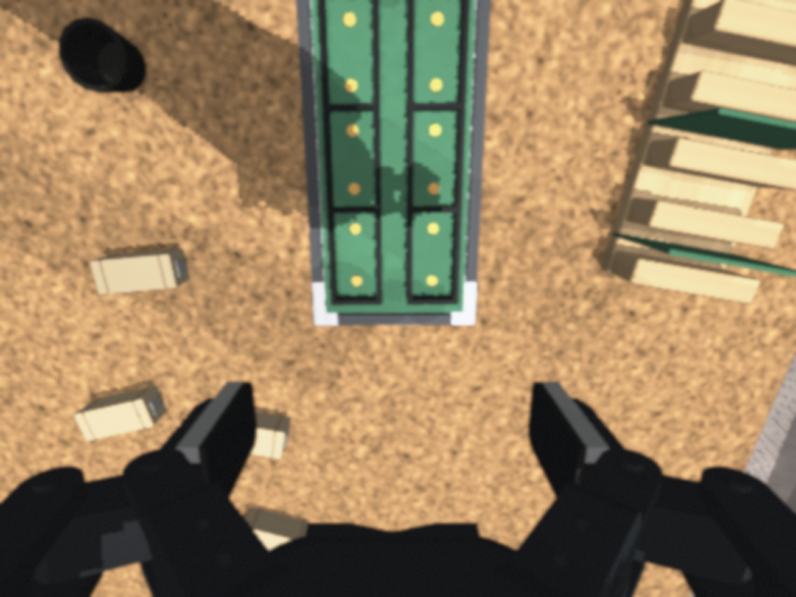

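The overhead view shows all six pockets sharp and empty, at x≈355 and x≈435. The measured rows give O=(586.6,−8.3) mm and yaw 9°.

```bash
python3 p.py .4067,-.1184,.08,-76.2
```

```text
tcp [ 0.5983 -0.0824  0.2221] F [-0.6  0.9 -0.3] w 0.997 ff 0.0 t 12.0 q7 0.52
(0.4067, -0.1184, 0.08) [-0.0134, -0.39, 0.2838] [0.001, -0.001, 0.988] rows 7.9
```

```bash
python3 -m crank '[[[-0.013,-0.39,0.2,0,0,0.988,1],[-0.013,-0.39,0.2,0,0,0.988,1],[-0.013,-0.39,0.284,0,0,0.988,1],[-0.013,-0.39,0.284,0,0,0.988,1],[-0.013,-0.39,0.284,0,0,0.988,1],[-0.013,-0.39,0.284,0,0,0.988,1],[-0.013,-0.39,0.284,0,0,0.988,1],[-0.013,-0.39,0.284,0,0,0.988,1],[-0.013,-0.39,0.284,0,0,0.988,1],[-0.013,-0.39,0.284,0,0,0.988,1]]]';python3 p.py .4067,-.1184,.011,-76.2
```

```text
clock: 13.22
tcp_pos: [0.4071, -0.1173, 0.0795]
orientation: [-0.0, 0.993, 0.122, 0.0]
contact_force: [0.7, 0.4, -0.4]
grip_width: 1.001
finger_force: 0.0
tcp [ 0.4071 -0.1173  0.0795] F [ 0.7  0.4 -0.4] w 1.001 ff 0.0 t 13.2 q7 -0.53
(0.4067, -0.1184, 0.011) [-0.0013, 0.002, 0.137] [-0.0, -0.001, 0.002] rows 1.1
```

```bash
python3 -m crank '[[[0,0.002,0.1,0,0,0,1],[0,0.002,0.137,0,0,0,1],[0,0.002,0.137,0,0,0,-1],[0,0.002,0.137,0,0,0,-1],[0,0.002,0.137,0,0,0,-1],[0,0.002,0.137,0,0,0,-1],[0,0.002,0.137,0,0,0,-1],[0,0.002,0.137,0,0,0,-1]]]' 80; python3 -m crank '[[[0,0,-0.07,0,0,0,-1],[0,0,-0.15,0,0,0,-1],[0,0,-0.15,0,0,0,-1]]]'; python3 p.py .5688,-.081,.09,9
```

```text
clock: 14.22
tcp_pos: [0.4082, -0.1182, 0.0119]
orientation: [-0.0, 0.993, 0.121, 0.001]
contact_force: [-2.7, 1.0, 9.3]
grip_width: 0.28
finger_force: 79.0
clock: 14.6
tcp_pos: [0.4095, -0.1184, 0.088]
orientation: [0.0, 0.993, 0.121, 0.003]
contact_force: [1.5, -0.2, -1.6]
grip_width: 0.28
finger_force: 79.3
tcp [ 0.4095 -0.1184  0.088 ] F [ 1.5 -0.2 -1.6] w 0.28 ff 79.3 t 14.6 q7 -0.55
(0.5688, -0.081, 0.09) [0.3272, 0.0043, -0.0022] [0.003, -0.002, -0.99] rows 7.9
```

```bash
python3 -m crank '[[[0.327,0.004,0,0,0,-0.99,-1],[0.327,0.004,0,0,0,-0.99,-1],[0.327,0.004,0,0,0,-0.99,-1],[0.327,0.004,0,0,0,-0.99,-1],[0.327,0.004,0,0,0,-0.99,-1],[0.327,0.004,0,0,0,-0.99,-1],[0.327,0.004,0,0,0,-0.99,-1],[0.327,0.004,0,0,0,-0.99,-1],[0.327,0.004,0,0,0,-0.99,-1],[0.327,0.004,0,0,0,-0.99,-1]]]'; python3 p.py .5688,-.081,.045,9 .5688,-.081,.028,9; python3 - <<'E'
from h import *
d=cam('wrist'); cv2.imwrite('pics/w4.png',d['color'])
P=cloud(d);H=hsv(d).astype(int);h,s,v=H[...,0],H[...,1],H[...,2]
for r in rects(P,(h>10)&(h<48)&(s>20)&(v>80)&(P[...,2]>.085)&(P[...,2]<.13),50): print(*r)
E
```

```text
clock: 15.85
tcp_pos: [0.5661, -0.0807, 0.0853]
orientation: [-0.0, 0.651, 0.759, -0.0]
contact_force: [0.2, -0.1, -1.8]
grip_width: 0.28
finger_force: 79.3
tcp [ 0.5661 -0.0807  0.0853] F [ 0.2 -0.1 -1.8] w 0.28 ff 79.3 t 15.8 q7 0.57
(0.5688, -0.081, 0.045) [-0.0014, 0.0053, 0.0806] [-0.001, -0.0, -0.002] rows 0.6
(0.5688, -0.081, 0.028) [-0.0014, 0.0053, 0.1146] [-0.001, -0.0, -0.002] rows 0.9
[564.1 -81. ] [61.5 28. ] -82.6 [ 98.9  99.8 100.9] 6294
```

View pics/w4.png

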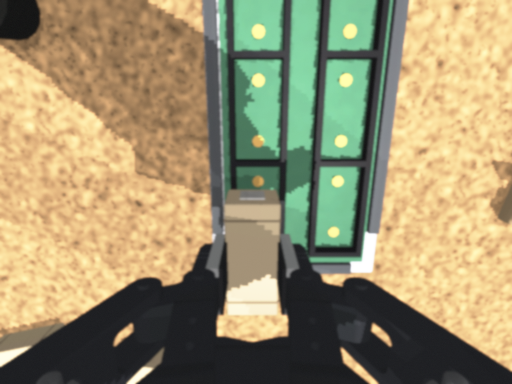

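The picture shows the block held squarely between the pads, columns 226–280, above pocket A. The camera puts the block 2 mm lower in x than the TCP, so I'll lower to just above the walls and measure the block against the pocket in the same picture.

```bash
python3 -m crank '[[[0,0.007,0.04,0,0,0,-1],[0,0.007,0.072,0,0,0,-1],[0,0.007,0.072,0,0,0,-1],[0,0.007,0.072,0,0,0,-1]]]'; cat > held.py <<'E'
import sys
from h import *
d=cam('wrist'); P=cloud(d);H=hsv(d).astype(int);h,s,v=H[...,0],H[...,1],H[...,2]; t=state(); tz=t['tcp_pos'][2]
print('tcp',np.round(t['tcp_pos'],4),'w',t['grip_width'],'F',np.round(t['contact_force'],1))
if len(sys.argv)>1: cv2.imwrite(f'pics/{sys.argv[1]}.png',cv2.resize(d['color'][60:330,100:400],(800,720))[:600])
print('held');[print(*r) for r in rects(P,(h>10)&(h<48)&(s>20)&(v>80)&(abs(P[...,2]-tz-.0145)<.005),50)]
print('floors');[print(*r) for r in rects(P,(h>55)&(h<95)&(s>90)&(P[...,2]>.008)&(P[...,2]<.03)&(P[...,0]<.75),200)]
E
python3 held.py w5
```

```text
clock: 16.4
tcp_pos: [0.5699, -0.0806, 0.0495]
orientation: [-0.0, 0.65, 0.76, -0.0]
contact_force: [0.4, 1.1, -0.1]
grip_width: 0.275
finger_force: 79.3
tcp [ 0.5702 -0.0806  0.05  ] w 0.281205318354371 F [ 0.2  0.2 -1.1]
held
[568.2 -81. ] [60.4 27. ] -80.9 [63.3 64.1 65. ] 5970
floors
[536.8 -24.8] [128.9   3.1] -80.9 [15.7 16.5 17.6] 1022
[550.3  33.9] [31.  17.4] 9.5 [15.6 16.5 17.8] 1837
[589.2 -26.2] [148.2  19.3] -81.1 [15.7 16.5 17.6] 7358
[609.3  43.2] [28.8 17.5] 9.3 [15.6 16.5 17.7] 1612
[557.7 -12.6] [65.5 30.9] -81.0 [15.7 16.5 17.7] 5872
[616.6  -3.4] [65.5 29.2] -81.4 [15.7 16.5 17.6] 5301
[564.3 -53.9] [30.8  5.6] 8.6 [15.8 16.6 17.6] 408
[625.7 -71.7] [66.2 31.7] -81.1 [15.8 16.5 17.6] 3614
```

View pics/w5.png

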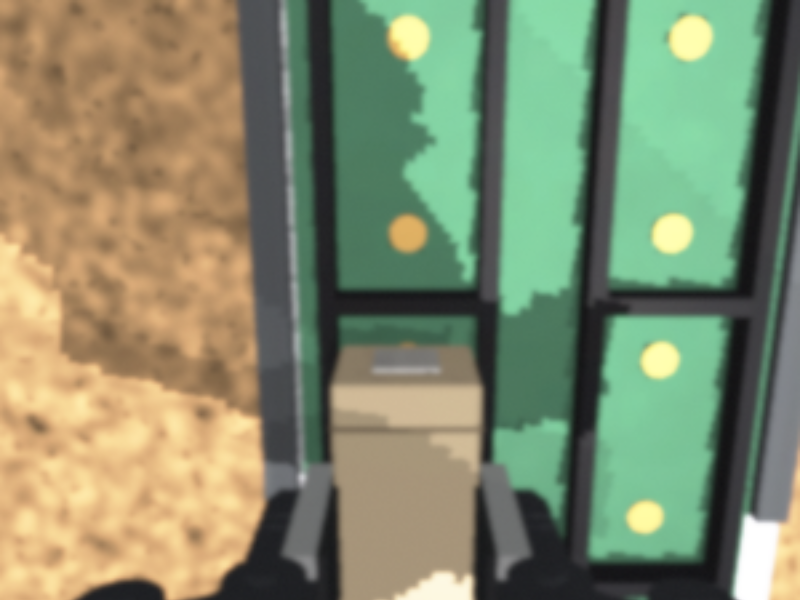

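The crop shows the block centred in the pocket's width just above the walls, and by camera numbers it is within 0.5 mm of the pocket's centre. The TCP sits +2 mm in x from the camera's frame, and I'll use that offset from here on.

```bash
python3 -m crank '[[[0,0,0.02,0,0,0,-1],[0,0,0.04,0,0,0,-1],[0,0,0.043,0,0,0,-1],[0,0,0.043,0,0,0,-1],[0,0,0.043,0,0,0,-0.15],[0,0,0.043,0,0,0,-0.15],[0,0,0.043,0,0,0,-0.15]]]' 80; python3 -m crank '[[[0,0,-0.08,0,0,0,-0.15],[0,0,-0.18,0,0,0,-0.15],[0,0,-0.3,0,0,0,1],[0,0,-0.3,0,0,0,1]]]'; python3 look.py w6; python3 p.py .4926,-.2455,.08,-90
```

```text
clock: 17.32
tcp_pos: [0.57, -0.0803, 0.0283]
orientation: [0.0, 0.65, 0.76, 0.0]
contact_force: [0.5, -0.4, -0.8]
grip_width: 0.421
finger_force: 0.0
clock: 17.82
tcp_pos: [0.5735, -0.0815, 0.1834]
orientation: [0.004, 0.65, 0.76, 0.003]
contact_force: [-0.1, 0.1, -0.6]
grip_width: 0.831
finger_force: 0.0
eye [ 0.559 -0.01   0.326] fwd [ 0.05 -0.28 -0.96] tcp [ 0.5715 -0.0806  0.1806]
red
redtop
green
[586.9 -19. ] [208.7 102.9] -80.7 [15.6 16.5 17.8] 4661
[547.3  52.4] [55.3 30.3] -81.0 [15.6 16.5 18. ] 1908
[605.3  61.3] [55.9 31.5] -80.8 [15.5 16.5 17.7] 1823
[557.4 -12.7] [65.  30.2] -80.7 [15.6 16.6 17.9] 1877
[616.1  -3.5] [65.1 29.6] -80.7 [15.6 16.5 17.7] 1755
[627. -73.] [63.9 29.5] -80.4 [15.7 16.6 17.7] 1393
block
[568.4 -83.9] [67.2 29. ] -80.5 [41.4 42.5 43.7] 1631
[ 390.1 -244.8] [61.2 26.8] 20.5 [23.7 26.5 27.6] 800
[ 515.6 -247.9] [28.9 27. ] -2.7 [24.9 26.6 27.7] 485
[ 428.7 -355.5] [48.3 28.7] -5.3 [24.9 26.7 27.7] 619
tcp [ 0.5715 -0.0806  0.1806] F [ 0.2  0.6 -1.1] w 0.913 ff 0.0 t 17.9 q7 0.5
(0.4926, -0.2455, 0.08) [-0.3011, -0.2084, 0.2003] [0.003, -0.003, 1.152] rows 9.2
```

Block 1 is seated, with its top at 42.5 mm. Next is the block at (390,−245).

```bash
python3 p.py .3918,-.2447,.08,-68
```

```text
tcp [ 0.5715 -0.0806  0.1806] F [ 0.2  0.6 -1.1] w 0.913 ff 0.0 t 17.9 q7 0.5
(0.3918, -0.2447, 0.08) [-0.2681, -0.4073, 0.1992] [0.003, -0.002, 0.896] rows 7.2
```

```bash
python3 -m crank '[[[-0.268,-0.407,0.1,0,0,0.896,1],[-0.268,-0.407,0.1,0,0,0.896,1],[-0.268,-0.407,0.2,0,0,0.896,1],[-0.268,-0.407,0.2,0,0,0.896,1],[-0.268,-0.407,0.2,0,0,0.896,1],[-0.268,-0.407,0.2,0,0,0.896,1],[-0.268,-0.407,0.2,0,0,0.896,1],[-0.268,-0.407,0.2,0,0,0.896,1],[-0.268,-0.407,0.2,0,0,0.896,1],[-0.268,-0.407,0.2,0,0,0.896,1]]]';python3 p.py .3918,-.2447,.011,-68; python3 look.py w7|grep -A9 block
```

```text
clock: 19.12
tcp_pos: [0.3897, -0.2442, 0.0781]
orientation: [-0.0, 0.982, 0.191, -0.0]
contact_force: [0.2, 0.1, 0.2]
grip_width: 1.001
finger_force: 0.0
tcp [ 0.3897 -0.2442  0.0781] F [0.2 0.1 0.2] w 1.001 ff 0.0 t 19.1 q7 -0.17
(0.3918, -0.2447, 0.011) [0.0035, 0.0026, 0.1342] [-0.0, -0.0, 0.001] rows 1.1
block
[ 499.1 -247.9] [60.7 26.3] -2.1 [25.6 26.5 27.7] 4754
[ 522.7 -353.1] [50.  27.5] -9.3 [25.3 26.5 27.6] 2794
[ 389.5 -246. ] [60.5 26.5] 22.4 [25.7 26.5 27.5] 3088
[ 423.2 -355.5] [60.5 27.4] -5.3 [25.6 26.5 27.6] 3075
```

```bash
python3 -m crank '[[[0.002,0.003,0.1,0,0,0,1],[0.002,0.003,0.134,0,0,0,1],[0.002,0.003,0.134,0,0,0,-1],[0.002,0.003,0.134,0,0,0,-1],[0.002,0.003,0.134,0,0,0,-1],[0.002,0.003,0.134,0,0,0,-1],[0.002,0.003,0.134,0,0,0,-1],[0.002,0.003,0.134,0,0,0,-1]]]' 80; python3 -m crank '[[[0,0,-0.07,0,0,0,-1],[0,0,-0.15,0,0,0,-1],[0,0,-0.15,0,0,0,-1]]]'; python3 p.py .6275,-.0715,.09,9
```

```text
clock: 20.18
tcp_pos: [0.3922, -0.2458, 0.0124]
orientation: [0.0, 0.982, 0.191, 0.001]
contact_force: [0.2, 0.7, 6.5]
grip_width: 0.278
finger_force: 78.9
clock: 20.55
tcp_pos: [0.3934, -0.2465, 0.0888]
orientation: [0.001, 0.982, 0.191, 0.003]
contact_force: [-0.1, 0.9, -1.3]
grip_width: 0.28
finger_force: 79.0
tcp [ 0.3934 -0.2465  0.0888] F [-0.1  0.9 -1.3] w 0.28 ff 79.0 t 20.6 q7 -0.18
(0.6275, -0.0715, 0.09) [0.5652, -0.149, -0.0002] [0.004, -0.001, -0.896] rows 7.2
```

```bash
python3 -m crank '[[[0.568,-0.147,0,0,0,-0.897,-1],[0.568,-0.147,0,0,0,-0.897,-1],[0.568,-0.147,0,0,0,-0.897,-1],[0.568,-0.147,0,0,0,-0.897,-1],[0.568,-0.147,0,0,0,-0.897,-1],[0.568,-0.147,0,0,0,-0.897,-1],[0.568,-0.147,0,0,0,-0.897,-1],[0.568,-0.147,0,0,0,-0.897,-1],[0.568,-0.147,0,0,0,-0.897,-1],[0.568,-0.147,0,0,0,-0.897,-1]]]'; python3 held.py; python3 p.py .6275,-.0715,.048,9
```

```text
clock: 21.8
tcp_pos: [0.627, -0.071, 0.086]
orientation: [-0.0, 0.65, 0.76, -0.0]
contact_force: [-0.0, -0.6, -1.5]
grip_width: 0.28
finger_force: 79.0
tcp [ 0.627  -0.071   0.0861] w 0.27946104481818557 F [-0.4  0.2 -1.1]
held
[625.4 -71.8] [60.1 27.2] -80.8 [ 99.3 100.  101. ] 5892
floors
[548.3  39. ] [28.9 28.8] -80.6 [15.6 16.5 17.8] 2013
[588.2 -24. ] [166.1  18.1] -80.9 [15.6 16.5 17.8] 5994
[606.7  48.4] [30.7 29. ] 9.1 [15.6 16.5 17.7] 2193
[638.  -11.1] [155.8   4.2] -81.2 [15.7 16.5 17.6] 856
[556.5 -13. ] [65.3 29.2] -80.9 [15.7 16.6 17.7] 3690
[614.9  -3.7] [65.5 30.5] -81.1 [15.6 16.5 17.7] 3987
[622.3 -49.9] [30.8 15.2] 8.7 [15.7 16.6 17.6] 639
tcp [ 0.627  -0.071   0.0861] F [-0.4  0.2 -1.1] w 0.279 ff 79.0 t 21.9 q7 0.54
(0.6275, -0.0715, 0.048) [-0.0011, 0.0008, 0.0762] [-0.0, -0.0, -0.0] rows 0.6
```

```bash
python3 -m crank '[[[0,0.001,0.04,0,0,0,-1],[0,0.001,0.075,0,0,0,-1],[0,0.001,0.1,0,0,0,-1],[0,0.001,0.115,0,0,0,-1],[0,0.001,0.115,0,0,0,-1],[0,0.001,0.115,0,0,0,-0.15],[0,0.001,0.115,0,0,0,-0.15],[0,0.001,0.115,0,0,0,-0.15]]]' 80; python3 -m crank '[[[0,0,-0.08,0,0,0,-0.15],[0,0,-0.18,0,0,0,-0.15],[0,0,-0.3,0,0,0,1],[0,0,-0.3,0,0,0,1]]]'; python3 look.py w8 | grep -A9 block; python3 p.py .500,-.2476,.08,88
```

```text
clock: 22.85
tcp_pos: [0.6278, -0.0709, 0.0289]
orientation: [0.0, 0.649, 0.761, 0.0]
contact_force: [-0.0, 0.1, 0.8]
grip_width: 0.427
finger_force: 0.0
clock: 23.35
tcp_pos: [0.6313, -0.0722, 0.1845]
orientation: [0.004, 0.649, 0.761, 0.003]
contact_force: [0.3, 0.3, 0.3]
grip_width: 0.832
finger_force: 0.0
block
[566.2 -84.2] [67.4 32.1] -81.2 [32.5 42.4 43.6] 1875
[626.4 -75.2] [66.9 28.9] -80.4 [41.4 42.5 43.7] 1572
tcp [ 0.6293 -0.0714  0.1815] F [-0.4  0.2 -0.9] w 0.91 ff 0.0 t 23.4 q7 0.48
(0.5, -0.2476, 0.08) [-0.3072, -0.3119, 0.2014] [0.003, 0.003, -0.919] rows 7.4
```

Blocks 1 and 2 are seated with their tops at 42.5 mm. Next is the block at (499,−247.7).

```bash
python3 -m crank '[[[-0.307,-0.312,0.1,0,0,-0.919,1],[-0.307,-0.312,0.1,0,0,-0.919,1],[-0.307,-0.312,0.2,0,0,-0.919,1],[-0.307,-0.312,0.2,0,0,-0.919,1],[-0.307,-0.312,0.2,0,0,-0.919,1],[-0.307,-0.312,0.2,0,0,-0.919,1],[-0.307,-0.312,0.2,0,0,-0.919,1],[-0.307,-0.312,0.2,0,0,-0.919,1],[-0.307,-0.312,0.2,0,0,-0.919,1],[-0.307,-0.312,0.2,0,0,-0.919,1]]]'; python3 look.py w9|grep -A9 block;python3 p.py .500,-.2476,.011,88
```

```text
clock: 24.65
tcp_pos: [0.4972, -0.2468, 0.078]
orientation: [-0.001, 0.018, 1.0, 0.0]
contact_force: [-0.1, 0.5, -0.6]
grip_width: 1.001
finger_force: 0.0
block
[ 422.6 -354.9] [60.6 27.3] -5.3 [25.6 26.5 27.7] 4174
[ 498.9 -247.3] [61.1 26.2] -2.1 [25.6 26.5 27.5] 3040
[ 525.9 -353.1] [57.  26.7] -9.6 [25.6 26.5 27.5] 2157
[563.3 -83.9] [41.6 27. ] 84.8 [28.2 39.2 42.9] 1532
tcp [ 0.4974 -0.2468  0.0782] F [ 0.8 -0.8  1.3] w 1.0 ff 0.0 t 24.7 q7 2.1
(0.5, -0.2476, 0.011) [-0.0054, -0.0014, 0.1344] [0.0, -0.001, -0.0] rows 1.1
```

```bash
python3 -m crank '[[[-0.005,-0.001,0.1,0,0,0,1],[-0.005,-0.001,0.134,0,0,0,1],[-0.005,-0.001,0.134,0,0,0,-1],[-0.005,-0.001,0.134,0,0,0,-1],[-0.005,-0.001,0.134,0,0,0,-1],[-0.005,-0.001,0.134,0,0,0,-1],[-0.005,-0.001,0.134,0,0,0,-1],[-0.005,-0.001,0.134,0,0,0,-1]]]' 80; python3 -m crank '[[[0,0,-0.07,0,0,0,-1],[0,0,-0.15,0,0,0,-1],[0,0,-0.15,0,0,0,-1],[0,0,-0.15,0,0,0,-1]]]'; python3 p.py .5598,-.0124,.09,9
```

```text
clock: 25.7
tcp_pos: [0.5014, -0.2482, 0.0134]
orientation: [0.001, 0.017, 1.0, -0.0]
contact_force: [-0.9, 0.2, 5.8]
grip_width: 0.276
finger_force: 80.2
clock: 26.2
tcp_pos: [0.4999, -0.2472, 0.0866]
orientation: [-0.0, 0.017, 1.0, 0.0]
contact_force: [-0.7, -1.0, -0.8]
grip_width: 0.277
finger_force: 79.4
tcp [ 0.4999 -0.2472  0.0866] F [-0.7 -1.  -0.8] w 0.277 ff 79.4 t 26.2 q7 2.09
(0.5598, -0.0124, 0.09) [-0.1037, 0.4735, -0.0066] [0.0, -0.0, 0.92] rows 7.4
```

```bash
python3 -m crank '[[[-0.104,0.474,-0.005,0,0,0.92,-1],[-0.104,0.474,-0.005,0,0,0.92,-1],[-0.104,0.474,-0.005,0,0,0.92,-1],[-0.104,0.474,-0.005,0,0,0.92,-1],[-0.104,0.474,-0.005,0,0,0.92,-1],[-0.104,0.474,-0.005,0,0,0.92,-1],[-0.104,0.474,-0.005,0,0,0.92,-1],[-0.104,0.474,-0.005,0,0,0.92,-1],[-0.104,0.474,-0.005,0,0,0.92,-1],[-0.104,0.474,-0.005,0,0,0.92,-1]]]'; python3 held.py; python3 p.py .5598,-.0124,.0285,9
```

```text
clock: 27.45
tcp_pos: [0.5598, -0.0126, 0.0885]
orientation: [-0.001, 0.649, 0.761, -0.001]
contact_force: [0.4, 0.5, -1.1]
grip_width: 0.28
finger_force: 79.4
tcp [ 0.56   -0.0126  0.0888] w 0.2728317144743181 F [ 0.4  0.3 -0.1]
held
[558.1 -13. ] [61.1 27.2] -80.3 [100.9 101.6 102.6] 5835
floors
[557.1  39.4] [166.3  62.6] -80.9 [15.6 16.5 17.6] 7934
[605.5  95. ] [71.9 38.4] -80.2 [15.5 16.5 17.7] 2443
[546.9  55.4] [65.4 30.6] -81.1 [15.7 16.6 17.8] 3935
[604.8  64.7] [65.3 31. ] -81.6 [15.6 16.5 17.7] 3612
[554.3   9.7] [30.8 15. ] 9.3 [15.6 16.6 17.6] 639
[615.2  -5.1] [63.3 31.7] -81.0 [15.8 16.5 17.6] 2590
tcp [ 0.56   -0.0126  0.0888] F [ 0.4  0.3 -0.1] w 0.273 ff 79.4 t 27.5 q7 0.42
(0.5598, -0.0124, 0.0285) [0.0004, -0.0001, 0.1205] [-0.001, -0.0, 0.0] rows 1.0
```

```bash
python3 -m crank '[[[0,0,0.04,0,0,0,-1],[0,0,0.075,0,0,0,-1],[0,0,0.1,0,0,0,-1],[0,0,0.118,0,0,0,-1],[0,0,0.118,0,0,0,-1],[0,0,0.118,0,0,0,-0.15],[0,0,0.118,0,0,0,-0.15],[0,0,0.118,0,0,0,-0.15]]]' 80; python3 -m crank '[[[0,0,-0.08,0,0,0,-0.15],[0,0,-0.18,0,0,0,-0.15],[0,0,-0.3,0,0,0,1],[0,0,-0.3,0,0,0,1]]]'; python3 look.py w10 | grep -A9 block; python3 p.py .425,-.3546,.08,84.5
```

```text
clock: 28.5
tcp_pos: [0.5605, -0.0125, 0.0304]
orientation: [0.0, 0.65, 0.76, 0.0]
contact_force: [-0.7, -0.1, -0.4]
grip_width: 0.427
finger_force: 0.0
clock: 29.0
tcp_pos: [0.564, -0.0131, 0.1853]
orientation: [0.003, 0.65, 0.76, 0.004]
contact_force: [-0.7, -0.2, 0.1]
grip_width: 0.835
finger_force: 0.0
block
[564.2 -49.6] [135.9  30.1] -82.4 [40.8 42.5 43.6] 2837
[629.3 -74.3] [66.7 31.4] -81.5 [33.3 42.4 43.6] 1327
tcp [ 0.5619 -0.0126  0.1825] F [-0.6  0.1 -0.6] w 0.907 ff 0.0 t 29.1 q7 0.35
(0.425, -0.3546, 0.08) [-0.633, -0.3782, 0.2027] [0.003, 0.002, -0.879] rows 7.1
```

Three blocks are in. Next is the block at (423,−355).

```bash
python3 -m crank '[[[-0.634,-0.38,0.05,0,0,-0.879,1],[-0.634,-0.38,0.05,0,0,-0.879,1],[-0.634,-0.38,0.1,0,0,-0.879,1],[-0.634,-0.38,0.2,0,0,-0.879,1],[-0.634,-0.38,0.2,0,0,-0.879,1],[-0.634,-0.38,0.2,0,0,-0.879,1],[-0.634,-0.38,0.2,0,0,-0.879,1],[-0.634,-0.38,0.2,0,0,-0.879,1],[-0.634,-0.38,0.2,0,0,-0.879,1],[-0.634,-0.38,0.2,0,0,-0.879,1]]]'; python3 look.py w11|grep -A9 block;python3 p.py .425,-.3546,.011,84.5
```

```text
clock: 30.3
tcp_pos: [0.4221, -0.3543, 0.0795]
orientation: [-0.0, 0.048, 0.999, 0.001]
contact_force: [0.4, 0.1, -0.2]
grip_width: 1.0
finger_force: 0.0
block
[ 422.7 -355.1] [60.6 26.2] -5.1 [25.6 26.5 27.5] 3033
[ 514.7 -351.3] [35.  26.2] -9.0 [25.4 26.4 27.4] 1105
tcp [ 0.4224 -0.3543  0.0798] F [ 0.  -0.1 -0.4] w 0.996 ff 0.0 t 30.4 q7 2.33
(0.425, -0.3546, 0.011) [-0.0053, -0.0001, 0.1376] [0.0, -0.0, 0.0] rows 1.1
```

```bash
python3 -m crank '[[[-0.005,-0.001,0.1,0,0,0,1],[-0.005,-0.001,0.1365,0,0,0,1],[-0.005,-0.001,0.1365,0,0,0,-1],[-0.005,-0.001,0.1365,0,0,0,-1],[-0.005,-0.001,0.1365,0,0,0,-1],[-0.005,-0.001,0.1365,0,0,0,-1],[-0.005,-0.001,0.1365,0,0,0,-1],[-0.005,-0.001,0.1365,0,0,0,-1]]]' 80; python3 -m crank '[[[0,0,-0.07,0,0,0,-1],[0,0,-0.15,0,0,0,-1],[0,0,-0.15,0,0,0,-1],[0,0,-0.15,0,0,0,-1]]]'; python3 p.py .617,-.0034,.09,9
```

```text
clock: 31.35
tcp_pos: [0.4255, -0.3568, 0.0136]
orientation: [0.001, 0.048, 0.999, -0.0]
contact_force: [-0.5, 1.3, 6.0]
grip_width: 0.283
finger_force: 80.0
clock: 31.85
tcp_pos: [0.4244, -0.3556, 0.0868]
orientation: [-0.0, 0.048, 0.999, 0.0]
contact_force: [0.5, -0.2, -0.9]
grip_width: 0.279
finger_force: 79.2
tcp [ 0.4244 -0.3556  0.0868] F [ 0.5 -0.2 -0.9] w 0.279 ff 79.2 t 31.9 q7 2.33
(0.617, -0.0034, 0.09) [-0.3163, 0.738, -0.0059] [0.0, -0.0, 0.879] rows 7.1
```

```bash
python3 -m crank '[[[-0.316,0.738,-0.006,0,0,0.879,-1],[-0.316,0.738,-0.006,0,0,0.879,-1],[-0.316,0.738,-0.006,0,0,0.879,-1],[-0.316,0.738,-0.006,0,0,0.879,-1],[-0.316,0.738,-0.006,0,0,0.879,-1],[-0.316,0.738,-0.006,0,0,0.879,-1],[-0.316,0.738,-0.006,0,0,0.879,-1],[-0.316,0.738,-0.006,0,0,0.879,-1],[-0.316,0.738,-0.006,0,0,0.879,-1],[-0.316,0.738,-0.006,0,0,0.879,-1]]]'; python3 held.py; python3 p.py .617,-.0034,.0295,9
```

```text
clock: 33.1
tcp_pos: [0.6161, -0.0061, 0.0898]
orientation: [-0.0, 0.651, 0.759, -0.001]
contact_force: [-0.6, 0.1, -0.3]
grip_width: 0.277
finger_force: 79.2
tcp [ 0.6163 -0.0059  0.09  ] w 0.27982041964012744 F [-0.3  0.1 -0.2]
held
[614.4  -5.2] [61. 27.] -79.9 [101.8 102.6 103.6] 5811
floors
[533.7 103.9] [38.3 30.3] 9.0 [15.6 16.5 17.7] 2285
[600.   44.4] [168.5  62.4] -81.1 [15.6 16.5 17.8] 8065
[545.7  55.1] [65.3 29.5] -80.9 [15.7 16.5 17.7] 3652
[604.3  64.5] [65.2 30.7] -81.0 [15.7 16.5 17.8] 3934
[611.5  17.9] [30.4 16.9] 8.3 [15.6 16.6 17.7] 716
tcp [ 0.6163 -0.0059  0.09  ] F [-0.3  0.1 -0.2] w 0.28 ff 79.2 t 33.1 q7 0.49
(0.617, -0.0034, 0.0295) [0.0048, 0.0023, 0.1209] [-0.0, 0.0, -0.002] rows 1.0
```

```bash
python3 -m crank '[[[0.003,0.002,0.04,0,0,0,-1],[0.003,0.002,0.07,0,0,0,-1],[0.003,0.002,0.1,0,0,0,-1],[0.003,0.002,0.12,0,0,0,-1],[0.003,0.002,0.12,0,0,0,-1],[0.003,0.002,0.12,0,0,0,-0.15],[0.003,0.002,0.12,0,0,0,-0.15],[0.003,0.002,0.12,0,0,0,-0.15]]]' 80; python3 -m crank '[[[0,0,-0.08,0,0,0,-0.15],[0,0,-0.18,0,0,0,-0.15],[0,0,-0.3,0,0,0,1],[0,0,-0.3,0,0,0,1]]]'; python3 look.py w12 | grep -A9 block; python3 p.py .5295,-.353,.08,81
```

```text
clock: 34.15
tcp_pos: [0.6179, -0.0021, 0.03]
orientation: [0.0, 0.65, 0.76, 0.0]
contact_force: [0.3, -0.4, -0.2]
grip_width: 0.423
finger_force: 0.0
clock: 34.65
tcp_pos: [0.6214, -0.0031, 0.1855]
orientation: [0.004, 0.65, 0.76, 0.004]
contact_force: [0.2, 0.8, -0.2]
grip_width: 0.832
finger_force: 0.0
block
[616.7  -4.7] [67.5 29.2] -81.2 [41.4 42.5 43.7] 1466
[561.2 -47. ] [128.9  32.8] -82.1 [34.7 42.4 43.7] 3330
[625.7 -74.7] [66.5 28.1] -80.7 [41.1 42.5 43.6] 1336
tcp [ 0.6194 -0.0025  0.1825] F [ 0.   0.2 -0.9] w 0.912 ff 0.0 t 34.7 q7 0.43
(0.5295, -0.353, 0.08) [-0.6644, -0.288, 0.2035] [0.003, 0.002, -0.838] rows 6.7
```

Four blocks are in. The last one is at (528,−353).

```bash
python3 -m crank '[[[-0.664,-0.29,0.05,0,0,-0.838,1],[-0.664,-0.29,0.05,0,0,-0.838,1],[-0.664,-0.29,0.1,0,0,-0.838,1],[-0.664,-0.29,0.2,0,0,-0.838,1],[-0.664,-0.29,0.2,0,0,-0.838,1],[-0.664,-0.29,0.2,0,0,-0.838,1],[-0.664,-0.29,0.2,0,0,-0.838,1],[-0.664,-0.29,0.2,0,0,-0.838,1],[-0.664,-0.29,0.2,0,0,-0.838,1],[-0.664,-0.29,0.2,0,0,-0.838,1]]]'; python3 look.py w13|grep -A9 block;python3 p.py .5295,-.353,.012,81
```

```text
clock: 35.95
tcp_pos: [0.5275, -0.3511, 0.0801]
orientation: [0.0, 0.078, 0.997, 0.0]
contact_force: [0.4, -0.1, 0.1]
grip_width: 0.994
finger_force: 0.0
block
[ 528.1 -353.6] [60.8 26.1] -9.3 [25.7 26.5 27.5] 3003
tcp [ 0.5274 -0.3513  0.0802] F [ 0.1  0.  -0.4] w 0.998 ff 0.0 t 36.0 q7 2.2
(0.5295, -0.353, 0.012) [-0.0046, -0.0027, 0.1364] [0.0, 0.0, 0.001] rows 1.1
```

```bash
python3 -m crank '[[[-0.005,-0.003,0.1,0,0,0,1],[-0.005,-0.003,0.1365,0,0,0,1],[-0.005,-0.003,0.1365,0,0,0,-1],[-0.005,-0.003,0.1365,0,0,0,-1],[-0.005,-0.003,0.1365,0,0,0,-1],[-0.005,-0.003,0.1365,0,0,0,-1],[-0.005,-0.003,0.1365,0,0,0,-1],[-0.005,-0.003,0.1365,0,0,0,-1]]]' 80; python3 -m crank '[[[0,0,-0.07,0,0,0,-1],[0,0,-0.15,0,0,0,-1],[0,0,-0.15,0,0,0,-1],[0,0,-0.15,0,0,0,-1]]]'; python3 p.py .6064,.0649,.09,9
```

```text
clock: 37.0
tcp_pos: [0.5296, -0.3554, 0.0135]
orientation: [0.001, 0.079, 0.997, -0.0]
contact_force: [-0.7, 0.7, 6.8]
grip_width: 0.278
finger_force: 81.2
clock: 37.5
tcp_pos: [0.5282, -0.3541, 0.0863]
orientation: [-0.0, 0.078, 0.997, 0.0]
contact_force: [-0.6, 0.4, -0.3]
grip_width: 0.283
finger_force: 80.3
tcp [ 0.5282 -0.3541  0.0863] F [-0.6  0.4 -0.3] w 0.283 ff 80.3 t 37.5 q7 2.2
(0.6064, 0.0649, 0.09) [-0.0232, 0.8522, -0.0067] [0.0, -0.001, 0.838] rows 6.8
```

```bash
python3 -m crank '[[[-0.022,0.853,-0.006,0,0,0.838,-1],[-0.022,0.853,-0.006,0,0,0.838,-1],[-0.022,0.853,-0.006,0,0,0.838,-1],[-0.022,0.853,-0.006,0,0,0.838,-1],[-0.022,0.853,-0.006,0,0,0.838,-1],[-0.022,0.853,-0.006,0,0,0.838,-1],[-0.022,0.853,-0.006,0,0,0.838,-1],[-0.022,0.853,-0.006,0,0,0.838,-1],[-0.022,0.853,-0.006,0,0,0.838,-1],[-0.022,0.853,-0.006,0,0,0.838,-1]]]'; python3 held.py w14; python3 p.py .6064,.0649,.0295,9
```

```text
clock: 38.75
tcp_pos: [0.6056, 0.0625, 0.0894]
orientation: [-0.0, 0.651, 0.759, -0.001]
contact_force: [0.2, 0.2, -0.5]
grip_width: 0.275
finger_force: 80.4
tcp [0.6058 0.0626 0.0896] w 0.27732205062636905 F [ 0.4 -0.1 -0.8]
held
[604.   61.9] [60.7 26.9] -81.0 [101.6 102.3 103.3] 5772
floors
[594.4  78.5] [99.2 62.3] -80.7 [15.7 16.5 17.7] 4031
[533.6 103.3] [37.7 30.3] 8.9 [15.7 16.5 17.6] 1797
[547.2  55.3] [65.5 32. ] -81.4 [15.8 16.6 17.7] 2636
[601.1  85.5] [30.8 18.6] 9.2 [15.7 16.6 17.8] 810
[596.5 -50. ] [25.  10.6] -82.0 [15.9 16.6 17.5] 252
tcp [0.6058 0.0626 0.0896] F [ 0.4 -0.1 -0.8] w 0.277 ff 80.4 t 38.8 q7 0.4
(0.6064, 0.0649, 0.0295) [0.0045, 0.002, 0.1202] [-0.0, 0.0, -0.002] rows 1.0
```

```bash
python3 -m crank '[[[0.005,0.002,0.04,0,0,0,-1],[0.005,0.002,0.07,0,0,0,-1],[0.005,0.002,0.1,0,0,0,-1],[0.005,0.002,0.119,0,0,0,-1],[0.005,0.002,0.119,0,0,0,-1],[0.005,0.002,0.119,0,0,0,-0.15],[0.005,0.002,0.119,0,0,0,-0.15],[0.005,0.002,0.119,0,0,0,-0.15]]]' 80; python3 -m crank '[[[0,0,-0.08,0,0,0,-0.15],[0,0,-0.18,0,0,0,-0.15],[-0.15,0,-0.3,0,0,0,-0.15],[-0.15,0,-0.35,0,0,0,-1],[-0.15,0,-0.35,0,0,0,-1]]]' 30; python3 look.py w15 | grep -A9 block; python3 clamp.py | grep -v '^0.1[67]'; python3 p.py
```

```text
clock: 39.8
tcp_pos: [0.607, 0.0676, 0.0303]
orientation: [0.0, 0.65, 0.76, 0.0]
contact_force: [-0.0, -0.2, 0.2]
grip_width: 0.425
finger_force: 0.0
clock: 40.42
tcp_pos: [0.621, -0.0111, 0.2099]
orientation: [0.004, 0.652, 0.758, 0.002]
contact_force: [-0.2, 0.5, -1.1]
grip_width: 0.009
finger_force: 0.0
block
[606.4  67.7] [64.  29.2] -78.5 [41.2 42.5 43.7] 1123
[616.7  -3.9] [66.1 28.8] -81.0 [41.3 42.5 43.7] 1224
[557.2 -16.1] [67.  31.6] -80.8 [35.5 42.4 43.7] 1602
[566.3 -83.9] [66.8 32. ] -81.0 [31.3 42.4 43.6] 1422
[626.8 -71.6] [60.7 25.6] -81.7 [38.9 42.5 43.6] 648
0.03 65 [535. 591. 599.] [ 36.  86. 196.]
0.04 93 [528. 573. 600.] [ 40.  94. 191.]
0.05 179 [528. 561. 577.] [ 93. 155. 197.]
0.06 64 [535. 550. 574.] [171. 186. 203.]
0.07 17 [548. 553. 563.] [183. 187. 193.]
0.08 18 [548. 553. 563.] [182. 186. 192.]
0.09 18 [549. 554. 563.] [184. 187. 193.]
0.1 15 [548. 553. 562.] [181. 185. 192.]
0.11 19 [548. 554. 563.] [183. 186. 194.]
0.12 18 [548. 553. 563.] [183. 186. 193.]
0.13 20 [548. 551. 562.] [184. 186. 194.]
0.14 17 [549. 554. 562.] [184. 186. 195.]
0.15 21 [549. 553. 562.] [182. 186. 194.]
tcp [ 0.6186 -0.0063  0.2054] F [-0.2  1.1 -0.6] w 0.001 ff 0.0 t 40.5 q7 0.44
```

View pics/w15.png

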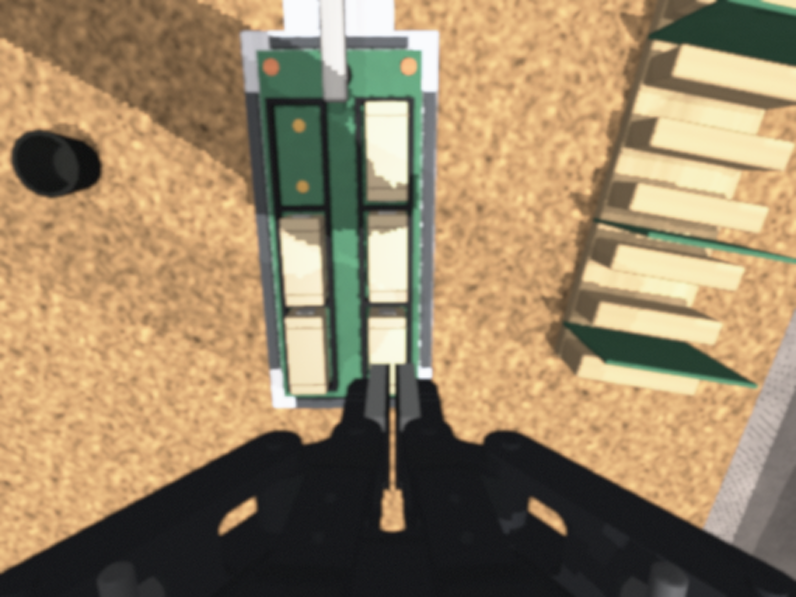

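All five blocks sit flush in their pockets, with pocket E at (300,150) empty, and the clamp arm is down at (333,80). Now I'll open the clamp by pushing the upright handle toward +y.

```bash
python3 p.py .563,.145,.205,9 .563,.145,.115,9
```

```text
tcp [ 0.6186 -0.0063  0.2054] F [-0.2  1.1 -0.6] w 0.001 ff 0.0 t 40.5 q7 0.44
(0.563, 0.145, 0.205) [0.3163, -0.0627, 0.0012] [0.0, -0.001, -0.001] rows 2.6
(0.563, 0.145, 0.115) [0.3161, -0.0628, 0.1812] [0.0, -0.001, -0.001] rows 3.0
```

```bash
python3 -m crank '[[[0.316,-0.063,0,0,0,0,-1],[0.316,-0.063,0,0,0,0,-1],[0.316,-0.063,0,0,0,0,-1],[0.316,-0.063,0,0,0,0,-1],[0.316,-0.063,0.09,0,0,0,-1],[0.316,-0.063,0.18,0,0,0,-1],[0.316,-0.063,0.18,0,0,0,-1],[0.316,-0.063,0.18,0,0,0,-1]]]'; python3 p.py; python3 -m crank '[[[0.03,0,0,0,0,0,-1],[0.06,0,0,0,0,0,-1],[0.085,0,0.004,0,0,0,-1],[0.11,0,0.01,0,0,0,-1],[0.135,0,0.018,0,0,0,-1],[0.16,0,0.027,0,0,0,-1],[0.185,0,0.036,0,0,0,-1],[0.21,0,0.044,0,0,0,-1],[0.234,0,0.05,0,0,0,-1],[0.234,0,0.05,0,0,0,-1]]]'; python3 clamp.py | grep -v '^0.1[67]'; python3 p.py
```

```text
clock: 41.52
tcp_pos: [0.5637, 0.1439, 0.1163]
orientation: [0.001, 0.65, 0.76, 0.0]
contact_force: [-0.0, -0.3, 0.3]
grip_width: -0.001
finger_force: 0.0
tcp [0.5637 0.1439 0.1163] F [-0.  -0.3  0.3] w -0.001 ff 0.0 t 41.5 q7 0.23
clock: 42.78
tcp_pos: [0.544, 0.262, 0.0898]
orientation: [-0.0, 0.649, 0.761, -0.0]
contact_force: [0.4, -0.5, 1.0]
grip_width: -0.002
finger_force: 0.0
0.03 72 [535. 590. 599.] [ 37.  89. 201.]
0.04 78 [528. 592. 600.] [ 38.  91. 188.]
0.05 82 [528. 546. 583.] [171. 183. 223.]
0.06 109 [536. 547. 573.] [174. 205. 258.]
0.07 66 [533. 545. 559.] [177. 254. 285.]
0.08 27 [533. 542. 563.] [174. 274. 293.]
0.09 34 [534. 551. 564.] [171. 183. 259.]
0.1 44 [529. 545. 564.] [169. 253. 266.]
0.11 53 [529. 551. 569.] [137. 251. 266.]
0.12 68 [530. 555. 567.] [136. 165. 261.]
0.13 63 [519. 551. 572.] [161. 251. 268.]
0.14 95 [511. 553. 581.] [159. 252. 273.]
0.15 69 [503. 546. 587.] [242. 252. 277.]
tcp [0.5444 0.2608 0.0901] F [-0.3 -0.5  0.4] w -0.002 ff 0.0 t 42.8 q7 0.06
```

```bash
python3 -m crank '[[[0,0,-0.08,0,0,0,-1],[0,0,-0.2,0,0,0,-1],[0,0,-0.32,0,0,0,-1],[0,0,-0.4,0,0,0,-1],[0,0,-0.4,0,0,0,-1],[0,0,-0.4,0,0,0,-1]]]'; python3 clamp.py | grep -v '^0.1[67]'; python3 p.py .45,.0,.33,9
```

```text
clock: 43.58
tcp_pos: [0.5442, 0.2595, 0.2897]
orientation: [-0.0, 0.65, 0.76, -0.0]
contact_force: [0.7, 0.5, -0.7]
grip_width: 0.0
finger_force: 0.0
0.03 69 [535. 591. 599.] [ 35.  84. 196.]
0.04 98 [529. 571. 600.] [ 40. 171. 290.]
0.05 167 [528. 544. 579.] [173. 222. 298.]
0.06 60 [535. 550. 578.] [173. 186. 201.]
0.07 16 [548. 553. 563.] [182. 185. 193.]
0.08 19 [547. 552. 562.] [183. 186. 192.]
0.09 18 [548. 553. 561.] [183. 186. 193.]
0.1 18 [548. 555. 563.] [182. 186. 193.]
0.11 19 [548. 551. 562.] [182. 185. 192.]
0.12 22 [548. 555. 567.] [154. 172. 192.]
0.13 49 [548. 555. 566.] [157. 175. 192.]
0.14 17 [548. 552. 562.] [182. 186. 193.]
0.15 10 [550. 555. 560.] [185. 190. 196.]
tcp [0.5439 0.2596 0.2891] F [-0.9 -0.5 -0.7] w 0.002 ff 0.0 t 43.6 q7 -0.08
(0.45, 0.0, 0.33) [-0.4837, -0.2663, -0.081] [-0.001, 0.0, -0.001] rows 4.5
```

The clamp profile matches its starting open profile. I'll move away and take a final look.

```bash
python3 -m crank '[[[-0.48,-0.27,-0.08,0,0,0,-1],[-0.48,-0.27,-0.08,0,0,0,-1],[-0.48,-0.27,-0.08,0,0,0,-1],[-0.48,-0.27,-0.08,0,0,0,-1],[-0.48,-0.27,-0.08,0,0,0,-1],[-0.48,-0.27,-0.08,0,0,0,-1],[-0.48,-0.27,-0.08,0,0,0,-1],[-0.48,-0.27,-0.08,0,0,0,-1]]]'; python3 - <<'E'
from h import *
d=cam('side'); cv2.imwrite('pics/s9.png',cv2.resize(d['color'][100:330,100:400],(782,600)))
P=cloud(d);H=hsv(d).astype(int);h,s,v=H[...,0],H[...,1],H[...,2];z=P[...,2];X,Y=P[...,0],P[...,1]
W=(X>.3)&(X<.72)&(abs(Y)<.5)
print('blk');[print(*r) for r in rects(P,W&(z>.036)&(z<.047)&(h>10)&(h<48)&(v>80)&(s>20),40)]
print('red');[print(*r) for r in rects(P,W&((h<6)|(h>174))&(s>150))]
print('grommet,switch');[print(*r) for r in rects(P,W&(z>.007)&(X<.52),150)]
E
```

```text
clock: 44.62
tcp_pos: [0.4487, 0.0034, 0.3298]
orientation: [0.0, 0.649, 0.761, -0.001]
contact_force: [0.6, 0.6, 0.1]
grip_width: 0.001
finger_force: 0.0
blk
[610.5  33.4] [131.6  29.4] -79.7 [38.3 41.9 44.1] 326
[563.8 -46. ] [131.5  28.4] -81.7 [38.6 42.  44. ] 392
[625.8 -72.2] [61.9 29. ] -80.0 [38.5 41.8 44.4] 195
red
[407.5 284.6] [96.4 47.6] 19.2 [10.4 24.9 33.8] 261
grommet,switch
[445.6  -4.7] [121.1  63.3] -10.8 [384.5 464.  540.1] 4019
[497.9 422.3] [56.5 33.3] -27.0 [12.2 28.6 62.2] 210
[397.8 284.1] [127. 111.] -82.7 [10.2 22.1 33.6] 995
[511.6  62.6] [134.7  17.6] -88.4 [ 8.7 13.7 19.2] 177
[385.8  26.6] [43.5 40.5] 66.3 [11.6 26.  36. ] 258
```

View pics/s9.png

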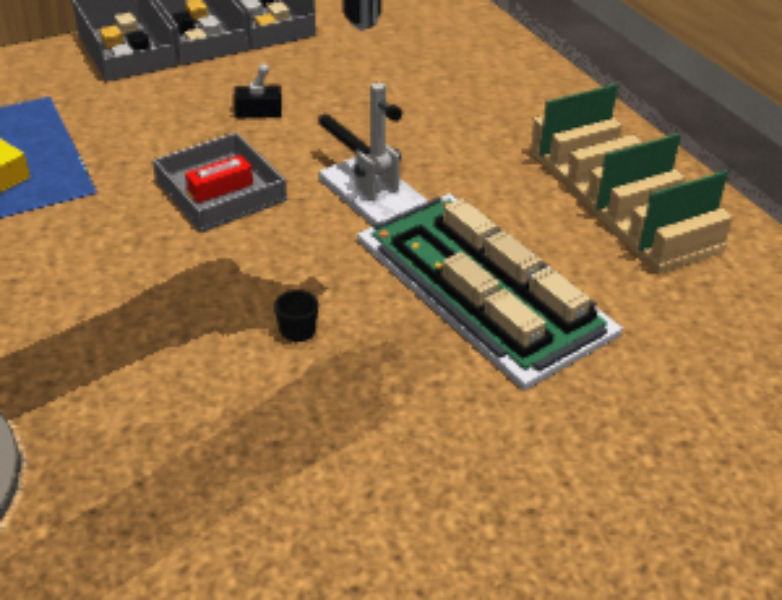

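The fuse holder is in the tray at (220,178) and the clamp is open at (377,120). Five blocks are seated, and the grommet at (297,315) and the switch at (258,100) have not moved.

```bash
python3 -c "from bench import *; print(close_job())"
```

```text
the job is handed in; nothing more can be done
None
```

The job is done and handed in: the fuse holder is in the tray, all five resistor blocks went into the clamped board and are seated, the clamp is fully open again, and the switch and grommet were not moved.

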